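# Weigh the ribbed glass float on the hand scale

## Robot

A 6-joint arm with a two-finger parallel gripper is mounted at the origin on the work surface. World frame = base frame: x ahead of the robot, y to its left, z up, the work surface at z = 0. Lengths are in m, angles in rad, forces in N, time in s.
With the tool pointing down it reaches from about 0.35 to 0.95 m from the base axis. Payload 17.4 kg.
Tool frame: the origin (TCP) lies on the centre line of the jaws, within the pads' length; the fingertips stand 17 mm ahead of it and the grasp point (between the pads) lies 2 mm behind it (ctrl.tip_reach is the distance from the TCP to the fingertips, in m); z points along the fingers, y is the direction in which the jaws open and shut (so a half turn about z gives the same grasp; the last joint's range is limited). The gripper opens to 93 mm and grips with 3 to 60 N. Pads are 15 mm wide; open, the fingers measure 128 mm over their backs; the gripper's body (75 mm by 188 mm) begins 65 mm behind the grasp point.
Start: joints at [1.189, 0.116, 1.442, -0, 1.584, -0.038], TCP at [0.228, 0.636, 0.236] pointing down, gripper open.
Joint ranges: [-2.83, 2.83], [-0.83, 2.19], [0.07, 2.5], [-1.14, 4.28], [0.01, 3], [-2.97, 2.97]. Speed limits (rad/s): [1.89, 1.89, 2.22, 3.14, 3.14, 3.14].

## Interface

Orientations are given as a rotation vector (axis times angle).
In Python, from cell import ctrl gives the robot as it stands.
- The arm moves only by the tool play_rows, never from a script. Its argument "commands" is text: rows parted by semicolons, each of 7 numbers parted by spaces: the shift along the world's x, y, z in mm, then the turn, a rotation vector about the world's x, y, z in degrees, then the finger opening in mm, from 0 to 93. A call has exactly 10 rows; each row is the pose to reach, as a shift and turn from the pose measured when the call began; what a row does not reach only later rows make up. A row lasts 1/12 s, in which the tool goes at most 41.7 mm and 7.16 degrees, less where a joint would pass 70% of its speed; a pose out of reach is approached as far as the arm can. A call with a gripper value outside its range is refused whole. The fingers move at their own pace and stop on an object; "force" is the grip in N (left out, the last holds). Time passes only in rows, so rows that repeat a pose let the fingers close, or fill a call up. It gives the time, the measured TCP pose, the force and the opening at its end, in the units of the state.
- ctrl.state(): the state, without advancing time (a new reading comes with each control period).
- ctrl.camera(name): name is "side" or "top" or "wrist"; returns a dict with "pixels" (400x640x3 uint8, red, green, blue), "mtx" (3x3 intrinsics, pixels), "k1" (the pictures are not rectified: a ray, as slopes to the right and down, at radius r is drawn at 1 + k1 r^2 times it, then the intrinsics apply), "pose" (4x4, takes a point from camera to world coordinates). Camera axes: x right, y down, z forward; pixel columns grow to the right and rows downward; lengths in m; the calibration is good to about 2 mm. A picture is of the moment at which its call begins. There is no depth.
- ctrl.close_job(): hands the job in, once; it reports no verdict.
The state is a dict: "time": time; "q": joint angles; "qvel": joint speeds; "joint_torque": joint torques, N m; "tool_pos": TCP position; "tool_rot": TCP orientation; "force": force on the tool from outside, world axes, zero at the start; "ft_torque": the same for the moment, N m; "finger_gap": finger opening in m.
Only numpy, scipy, OpenCV 4.12 (cv2) and the standard library are available. Lean on these libraries where they do the work, as an engineer would, in place of code of your own. Each camera call takes 0.05 s, during which the arm holds its last target. There are 200 camera calls.

## Task

Weigh the ribbed amber float: take the sprung hand scale from its bracket, catch the float's glass loop on the hook and slowly raise it until it hangs about two centimetres clear of the bench (never more than three), and hold it steady there for a second so the reading settles. Then, still on the hook, lower it gently into the cork ring so that it sits level, unhook the scale and hang it back on both prongs of its bracket. Keep the gripper off the glass, never jerk the spring to its end stop, do not press or knock the glass, and leave everything else where it is.

Things in the scene. Friction and masses are not known exactly. Their poses are not given: they have to be found in the camera images.
- scale_handle (a point): Sprung hand scale: centre of its black cross handle, a bar 20 mm thick (local x), 76 mm long (local y), 30 mm high (z, up along the scale), to be pinched across the 20 mm from above. At the start the handle lies across the bracket's two prongs and the scale hangs between them.
- hook_throat (a point): Throat of the hook (top of the wire at its bend), moves with the hook; straight below the handle centre, 163.5 mm with the spring slack. 5 mm wire bent in the local y-z plane: shank centre line at local y +12 mm (10 to 37 mm above the throat, back at y 0 from 45 mm up), free tip at local y -12 mm, rising 12 mm above the throat: it opens to local -y. Lowest point 5 mm below the throat.
- hook (a joint): The scale's reading: how far the spring is stretched, m. About 0 unloaded, growing as the hook is pulled down out of the housing; a bar across the housing's slot shows it. 120 N per m, about 0.3 N preload (taken up by the hook's own weight); end stop at 0.080.
- float_loop (a point): Ribbed hollow amber glass float: middle of the hole in the glass loop on its top, 76.5 mm above the foot. The loop is 9 mm glass rod, upright in the float's local x-z plane (local y passes through the hole); hole 26 mm wide, 32 mm high, so its top lies 16 mm above this point.
- float_foot (a point): Centre of the underside of the same float's flat round foot, 48 mm across. The body widens from the foot to 94 mm across at 33 mm height and closes to a shoulder 28 mm across at 60 mm, where the loop begins. At the start it stands on the bench (height 0). Seated in the cork ring the foot is about 5 mm above the bench.
- float: The same float as a whole; origin at the centre of its foot, z up. Its weight is not known beforehand: 0.25 to 0.85 kg.
- scale: The hand scale as a whole, axes as for the handle; origin at the centre of the underside of its flat aluminium housing (18 x 36 x 95 mm, slotted white faces), 110 mm below the handle centre. A steel hook comes out of this underside on a spring. Handle and housing weigh 170 g, the hook 30 g.
- ring: Cork ring fixed to the bench, 100 mm outside, 64 mm inside, 14 mm high; origin at the centre of its underside. The float's rounded lower body rests on its inner edge with the foot inside.
- rack_seat (a point): Bracket fixed to the bench: where the handle centre is when the scale hangs home. Two level prongs, 8 mm thick, run along local x at local y +27.5 and -27.5 mm, tops 15 mm below this point, from a crossbar and post at local x +85 mm to free ends at local x -24 mm, whose tips turn up 9 mm. Open towards local -x. Foot plate 8 mm thick below.
- jacks: Bystander: steel jacks (big spring tongs) lying on the bench, 280 mm long.
- block: Bystander: dark wooden shaping cup with a handle, 86 mm across, 46 mm high, handle 190 mm.
- paperweight: Bystander: small smooth amber glass dome, 66 mm across, 43 mm high, no loop.
- wax: Bystander: round cake of beeswax, 34 mm across, 10 mm high.
- jar: Bystander: amber jar with a steel lid, 60 mm across, 85 mm high.
- paddle: Bystander: black graphite paddle with a wooden handle, 12 mm high, 240 mm long.
Mind the look-alikes: they are no part of the job. Leave any purple look-alike of the scale alone.

How it is judged:
On the way, in this order (a step that is already met when the one before it is completed fails the run):
1. the float hangs steady on the hook, 9 to 32 mm clear of the bench, for 0.8 seconds (height (world z) of float_foot between 0.009 and 0.032 m and value of joint hook above 0.012 m and contact force between scale and float above 1.5 N and linear speed of each of float, scale below 0.05 m/s and contact force between float and ring below 0.1 N), for 0.8 s.
2. the float sits in the cork ring and the hook is out of its loop (horizontal distance between float and ring below 0.006 m and height (world z) of float_foot below 0.008 m and angle between float's own z axis and vertical below 0.1 rad and distance between hook_throat and float_loop above 0.03 m and contact force between scale and float below 0.05 N), for 0.2 s.
At the end, for the whole second after the job is handed in: float at rest in the cork ring, centred within 6 mm, foot 3 to 8 mm above the bench, within 0.10 rad of upright; scale at rest on its bracket, handle centre within 25 mm (level) and 5 mm (height) of its seat, within 0.15 rad of upright; both released (horizontal distance between float and ring below 0.006 m and height (world z) of float_foot between 0.003 and 0.008 m and angle between float's own z axis and vertical below 0.1 rad and linear speed of float below 0.02 m/s and horizontal distance between scale_handle and rack_seat below 0.025 m and height (world z) of scale_handle between 0.195 and 0.205 m and angle between scale's own z axis and vertical below 0.15 rad and linear speed of scale below 0.05 m/s); the robot touches nothing.
It fails at once if the float was raised more than 33 mm off the bench (height (world z) of float_foot above 0.033 m).
It fails at once if the spring was pulled to its end stop (value of joint hook above 0.0785 m).
It fails at once if the glass was knocked, dropped or pressed with more than 20 N, or tipped by more than 0.45 rad (contact force between float and anything else above 20 N or angle between float's own z axis and vertical above 0.45 rad).
It fails at once if the gripper touched the glass (contact force between any of the fingers, the arm and float above 0.5 N).
It fails at once if a bystander was moved more than 20 mm (distance of any of jacks, block, paperweight, wax, jar, paddle from where it was at the start of the episode above 0.02 m).
It also fails if it takes over 72 s, if anything falls off the work surface, if the arm or the gripper's body presses on something with over 40 N, if the wrist force passes 120 N, or if a joint passes its speed limit or range.

## Working session

There is one attempt and no reset: what is moved stays moved. The work goes in short steps, Python scripts to look and compute and a tool call to move; the robot and the scene stay as the last step left them, time stands still between calls to the robot, and variables do not carry over. Pictures are saved under pics/ and viewed, about 8 in all and at most 12, crops included, and the job is handed in when it is done.

Besides the shell and the picture viewer there is one more tool, called after "Request:" by a JSON object that holds its "name" and its "arguments". play_rows: Moves the arm, as the interface text tells. Its arguments: {"type":"object","properties":{"commands":{"type":"string"},"force":{"type":"number"}},"required":["commands"]}

```bash
mkdir -p pics
cat > h.py <<'E'
import numpy as np, cv2
from cell import ctrl
from scipy.spatial.transform import Rotation as R
def cam(n,save=None):
    c=ctrl.camera(n)
    if save: cv2.imwrite(f'pics/{save}.png',c['pixels'][:,:,::-1])
    return c
def ray(c,uv):
    K=np.array(c['mtx']);p=np.array([(uv[0]-K[0,2])/K[0,0],(uv[1]-K[1,2])/K[1,1]])
    d=p.copy()
    for _ in range(20): d=p/(1+c['k1']*(d@d))
    T=np.array(c['pose']);v=T[:3,:3]@np.r_[d,1];return T[:3,3],v/np.linalg.norm(v)
def onz(c,uv,z):
    o,v=ray(c,uv);return o+v*(z-o[2])/v[2]
def cross(r1,r2):
    (a,u),(b,v)=r1,r2
    s=np.linalg.lstsq(np.c_[u,-v],b-a,rcond=None)[0];p,q=a+u*s[0],b+v*s[1]
    return (p+q)/2,np.linalg.norm(p-q)
def proj(c,P):
    T=np.array(c['pose']);q=T[:3,:3].T@(np.array(P)-T[:3,3]);d=q[:2]/q[2];d=d*(1+c['k1']*(d@d))
    K=np.array(c['mtx']);return K[0,0]*d[0]+K[0,2],K[1,1]*d[1]+K[1,2]
E
python3 - <<'E'
from h import *
for n in('top','side','wrist'):
    c=cam(n,n+'0');print(n,np.array(c['pose']).round(3).tolist(),c['k1'],np.array(c['mtx']).round(1).tolist())
s=ctrl.state();print(s)
E
```

```text
top [[0.003, -0.977, 0.212, 0.366], [-1.0, -0.003, 0.001, -0.068], [-0.0, -0.212, -0.977, 0.95], [0.0, 0.0, 0.0, 1.0]] 0.023146856600944017 [[371.8, 0.0, 319.9], [0.0, 371.8, 202.5], [0.0, 0.0, 1.0]]
side [[0.965, -0.147, 0.218, 0.333], [-0.262, -0.597, 0.758, -0.857], [0.018, -0.789, -0.614, 0.754], [0.0, 0.0, 0.0, 1.0]] -0.03982973857354072 [[369.6, 0.0, 325.1], [0.0, 369.6, 201.2], [0.0, 0.0, 1.0]]
wrist [[0.338, 0.907, 0.25, 0.159], [0.941, -0.325, -0.091, 0.66], [-0.002, 0.266, -0.964, 0.385], [0.0, 0.0, 0.0, 1.0]] -0.01716769775011387 [[318.3, 0.0, 316.2], [0.0, 318.3, 197.9], [0.0, 0.0, 1.0]]
{'time': 0.15, 'q': array([ 1.18922018e+00,  1.16398448e-01,  1.44211278e+00,  9.66071666e-06,
        1.58399263e+00, -3.78164723e-02]), 'qvel': array([ 5.64866738e-04, -1.66278094e-03, -2.86319475e-03, -1.60481101e-03,
        2.63005220e-03, -2.17725105e-05]), 'joint_torque': array([ 1.20493220e-03, -7.21759844e+01, -6.22948623e+01,  7.78728118e-02,
        2.24206952e-02, -6.00140856e-05]), 'tool_pos': array([0.22745985, 0.63537535, 0.23505888]), 'tool_rot': array([-5.37287336e-01, -3.09510479e+00,  1.39672598e-03]), 'force': array([-0.12996783, -0.45889249,  0.41346871]), 'ft_torque': array([ 0.02503838, -0.0060003 , -0.03809306]), 'finger_gap': 0.09299551219784305}
```

View pics/top0.png

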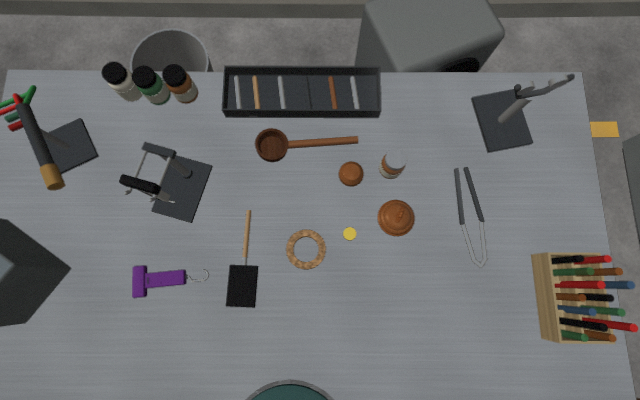

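View pics/side0.png

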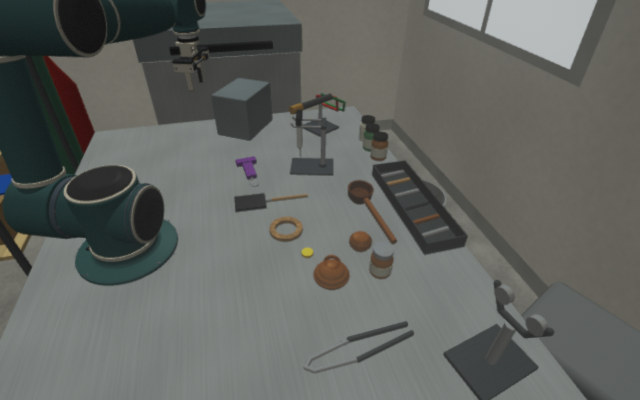

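The top view shows the scale's black handle near (140,185) on its bracket, with the plate near (183,188). The float is at (396,217) and the cork ring at (306,250). The purple decoy lies at (165,280). In the side view the scale is at about (300,125), the float at (332,272) and the ring at (286,228). I'll enlarge these regions in one composite.

Run:
```python
import cv2,numpy as np
t=cv2.imread('pics/top0.png');s=cv2.imread('pics/side0.png')
def cr(i,x,y,w,h,S): return cv2.resize(i[y:y+h,x:x+w],(S[0],S[1]),interpolation=cv2.INTER_CUBIC)
a=cr(t,110,130,110,100,(440,400)); b=cr(t,370,190,60,60,(360,360))
c=cr(s,270,85,90,100,(360,400)) ; d=cr(s,300,245,60,50,(360,300))
im=np.zeros((600,800,3),np.uint8)
a=cr(t,110,135,100,75,(400,300));b=cr(t,366,187,60,60,(300,300));c=cr(s,275,85,75,75*1,(300,300));c=cr(s,275,88,100,75,(400,300)) ;d=cr(s,305,250,52,40,(390,300))
im[:300,:400]=a;im[:300,400:700]=b;im[300:,:400]=c;im[300:,400:790]=d
cv2.imwrite('pics/crop1.png',im)
```

```text
(no output)
```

View pics/crop1.png

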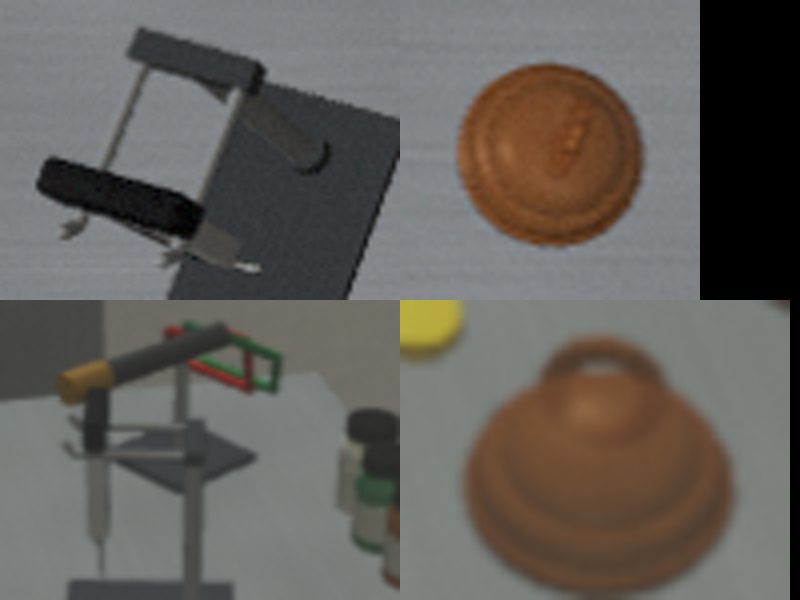

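The crops show the handle from about (120,180) to (160,189) in top pixels, with its prong tips towards the robot. The float's loop lies along a line slanted up and right, roughly (404,227) to (413,212). In the side crop the loop top is near (325,257). I'll compute rough positions from these.

```bash
cat >> h.py <<'E'
def blob(mask,roi):
    x,y,w,h=roi;m=np.zeros(mask.shape[:2],np.uint8);m[y:y+h,x:x+w]=mask[y:y+h,x:x+w]
    n,l,s,ce=cv2.connectedComponentsWithStats(m.astype(np.uint8));k=1+np.argmax(s[1:,4]);
    ct=max(cv2.findContours((l==k).astype(np.uint8),0,1)[0],key=cv2.contourArea)
    return ct[:,0].astype(float),s[k],ce[k]
def hsv(c): return cv2.cvtColor(np.ascontiguousarray(c['pixels']),cv2.COLOR_RGB2HSV)
E
python3 - <<'E'
from h import *
t=cam('top');s=cam('side')
ht,hs=hsv(t),hsv(s)
# handle
m=(ht[...,2]<28).astype(np.uint8);ct,st,ce=blob(m,(112,165,60,40));print('handle top',st,ce,cv2.minAreaRect(ct.astype(np.float32)))
P,e=cross(ray(t,ce),ray(s,(299.2,118)));print('handle',P,e, onz(t,ce,.2))
for uv in [(120.,179),(160,189)]: print(onz(t,uv,.215))
# float
am=lambda h:((h[...,0]>3)&(h[...,0]<18)&(h[...,1]>110)).astype(np.uint8)
ct,st,ce=blob(am(ht),(370,190,60,60));(x,y),r=cv2.minEnclosingCircle(ct.astype(np.float32));print('float top',x,y,r,onz(t,(x,y),.033))
ct2,st2,ce2=blob(am(hs),(305,245,52,45));print(st2,ce2)
P,e=cross(ray(t,(411,209)),ray(s,(305+207/7.5,250+45/7.5)));print('loop',P,e)
# ring
ct,st,ce=blob(((ht[...,0]>5)&(ht[...,0]<25)&(ht[...,1]>60)).astype(np.uint8),(280,222,54,54));el=cv2.fitEllipse(ct.astype(np.float32));print('ring',el,st,onz(t,el[0],.007))
ct,st,ce2=blob(((hs[...,0]>5)&(hs[...,0]<25)&(hs[...,1]>60)).astype(np.uint8),(262,210,46,36));e2=cv2.fitEllipse(ct.astype(np.float32));print(e2,st,onz(s,e2[0],.007),cross(ray(t,el[0]),ray(s,e2[0])))
w=cam('wrist');
for P in [(.45,.3,.2),(.36,-.22,.09),(.3,-.04,0)]: print(proj(w,P))
print(R.from_rotvec(ctrl.state()['tool_rot']).as_matrix().round(3))
E
```

```text
handle top [121 175  40  19 323] [141.17956656 184.3869969 ] ((140.12265014648438, 184.32077026367188), (40.246639251708984, 10.164681434631348), 15.945395469665527)
handle [0.5672695  0.30543966 0.19552373] 0.0009000572436679834 [0.56653797 0.30322732 0.2       ]
[0.57370106 0.3396289  0.215     ]
[0.5530055  0.25696793 0.215     ]
float top 395.5 217.5 18.398468017578125 [ 0.52764376 -0.25652944  0.033     ]
[314 259  34  29 653] [330.55436447 272.1424196 ]
loop [ 0.52753193 -0.27523147  0.11448085] 0.011063085975470864
ring ((305.4983215332031, 248.955322265625), (38.3614501953125, 38.72502517700195), 16.212331771850586) [286 230  40  39 711] [ 0.45093281 -0.03148475  0.007     ]
((285.5661315917969, 228.3603515625), (23.399303436279297, 32.2495231628418), 85.08590698242188) [270 217  33  24 433] [ 0.44808683 -0.03472747  0.007     ] (array([ 0.44988784, -0.03129012,  0.00392059]), np.float64(0.0026362645453765756))
(np.float64(56.21455637531193), np.float64(557.238313221799))
(np.float64(-224.75200154361454), np.float64(475.85067890841106))
(np.float64(-83.44456530756861), np.float64(363.82777459579563))
[[-0.941  0.337 -0.   ]
 [ 0.337  0.941 -0.   ]
 [ 0.    -0.    -1.   ]]
```

Request:
{"name": "play_rows", "arguments": {"commands": "120 -330 100 0 0 -70 93;120 -330 100 0 0 -70 93;120 -330 100 0 0 -70 93;120 -330 100 0 0 -70 93;120 -330 100 0 0 -70 93;120 -330 100 0 0 -70 93;120 -330 100 0 0 -70 93;120 -330 100 0 0 -70 93;120 -330 100 0 0 -70 93;120 -330 100 0 0 -70 93", "force": 20}}

```text
time: 1.13
tool_pos: [0.3489, 0.3018, 0.338]
tool_rot: [2.226, 2.215, 0.005]
force: [-0.5, 1.0, 0.4]
finger_gap: 0.0932
```

Request:
{"name": "play_rows", "arguments": {"commands": "217 0 -30 0 0 -14 93;217 0 -30 0 0 -14 93;217 0 -30 0 0 -14 93;217 0 -30 0 0 -14 93;217 0 -30 0 0 -14 93;217 0 -30 0 0 -14 93;217 0 -30 0 0 -14 93;217 0 -30 0 0 -14 93;217 0 -30 0 0 -14 93;217 0 -30 0 0 -14 93"}}

```text
time: 1.97
tool_pos: [0.5649, 0.3021, 0.309]
tool_rot: [2.478, 1.928, 0.007]
force: [-0.2, 0.5, -0.2]
finger_gap: 0.0931
```

Run:
```python
from h import *
w=cam('wrist','w1');print(np.array(w['pose']).round(3).tolist());s=ctrl.state();print(s['tool_pos'],R.from_rotvec(s['tool_rot']).as_matrix().round(3).tolist(),proj(w,(.567,.304,.215)))
```

```text
[[0.969, -0.239, -0.062, 0.583], [-0.247, -0.934, -0.258, 0.373], [0.003, 0.265, -0.964, 0.459], [0.0, 0.0, 0.0, 1.0]]
[0.56490474 0.30206982 0.30907517] [[0.246, 0.969, 0.005], [0.969, -0.246, 0.001], [0.002, 0.004, -1.0]] (np.float64(317.02254294711156), np.float64(203.1215040074498))
```

View pics/w1.png

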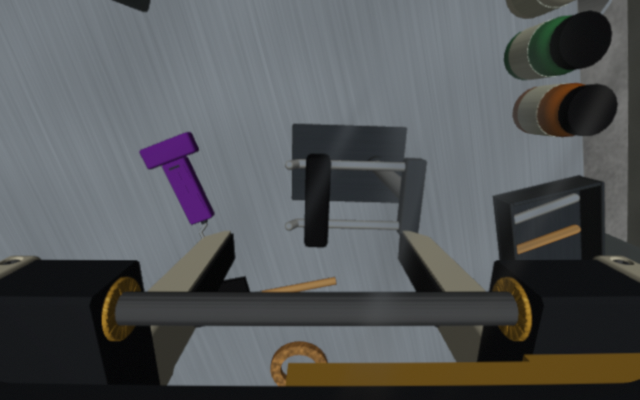

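The handle is at (317,200), nearly upright in the wrist view and between the jaws' sides. The prong tips are on the left, towards the robot. Next I'll measure its exact offset and angle.

Run:
```python
from h import *
w=cam('wrist');h=hsv(w)
ct,st,ce=blob((h[...,2]<30).astype(np.uint8),(295,145,45,110));r=cv2.minAreaRect(ct.astype(np.float32));print(st,ce,r)
a=onz(w,(ce[0],st[1]+10),.215);b=onz(w,(ce[0],st[1]+st[3]),.215)
bx=cv2.boxPoints(r);P=np.array([onz(w,p,.215) for p in bx]);print(P.round(4).tolist(),P.mean(0))
# height: triangulate with first top view
t=cam('top')
cv2.imwrite('pics/t1.png',t['pixels'][:,:,::-1])
# bracket: prong ends in image
```

```text
[ 305  175   25   71 1059] [318.1605288  219.09254013] ((317.1403503417969, 209.94140625), (22.03973960876465, 71.33438873291016), 3.900493860244751)
[[0.5475, 0.2719, 0.215], [0.5666, 0.3288, 0.215], [0.5829, 0.3234, 0.215], [0.5649, 0.2661, 0.215]] [0.56545183 0.29755071 0.215     ]
```

Run:
```python
from h import *
w=cam('wrist');h=hsv(w)
v=h[...,2].astype(int)
for y in range(148,252,6):print(y,v[y,298:338:1].tolist())
```

```text
148 [48, 47, 47, 47, 48, 47, 48, 48, 48, 49, 48, 47, 49, 47, 48, 47, 48, 47, 48, 47, 47, 48, 48, 48, 48, 48, 49, 49, 50, 50, 51, 52, 53, 55, 56, 56, 57, 58, 59, 59]
154 [47, 49, 48, 48, 47, 48, 48, 46, 44, 38, 29, 24, 19, 17, 16, 17, 18, 19, 19, 19, 19, 20, 20, 21, 23, 27, 30, 34, 39, 44, 49, 54, 56, 56, 57, 58, 58, 58, 58, 57]
160 [105, 114, 116, 115, 115, 116, 110, 83, 36, 12, 13, 15, 16, 14, 15, 17, 15, 17, 16, 18, 17, 20, 20, 22, 24, 25, 28, 30, 31, 32, 36, 44, 65, 83, 88, 89, 88, 87, 87, 91]
166 [72, 89, 101, 103, 104, 101, 85, 50, 20, 12, 13, 15, 15, 16, 17, 17, 18, 19, 21, 20, 23, 24, 26, 27, 30, 31, 32, 33, 34, 34, 34, 43, 71, 102, 113, 114, 115, 116, 117, 118]
172 [48, 48, 48, 48, 48, 47, 39, 26, 15, 14, 14, 16, 18, 18, 18, 19, 21, 22, 23, 25, 28, 29, 30, 31, 33, 34, 35, 35, 35, 35, 32, 34, 42, 51, 53, 53, 52, 51, 51, 50]
178 [48, 49, 48, 48, 47, 46, 37, 22, 14, 15, 16, 18, 21, 21, 23, 23, 25, 26, 29, 29, 32, 33, 33, 35, 35, 34, 34, 33, 31, 29, 28, 30, 40, 49, 51, 50, 50, 49, 49, 49]
184 [48, 47, 48, 47, 48, 47, 38, 23, 16, 16, 20, 22, 23, 25, 27, 28, 29, 30, 31, 33, 34, 33,
[... 1344 characters left out ...]
17, 17, 18, 16, 16, 15, 16, 15, 15, 15, 15, 14, 15, 14, 14, 14, 14, 13, 12, 23, 61, 103, 126, 130, 128, 128, 128, 130, 129, 129, 131]
238 [130, 131, 133, 131, 126, 102, 47, 16, 14, 13, 17, 15, 15, 16, 16, 15, 15, 14, 15, 14, 15, 14, 13, 13, 14, 15, 13, 12, 31, 78, 119, 130, 130, 130, 128, 128, 128, 129, 129, 128]
244 [129, 130, 131, 132, 131, 118, 87, 40, 17, 15, 13, 15, 15, 14, 14, 15, 13, 14, 13, 15, 14, 13, 13, 14, 13, 13, 14, 24, 55, 96, 124, 129, 128, 130, 130, 127, 127, 127, 127, 129]
250 [131, 131, 129, 129, 131, 132, 132, 131, 132, 132, 132, 131, 131, 131, 130, 129, 131, 134, 135, 133, 129, 128, 128, 129, 132, 131, 130, 130, 131, 130, 129, 130, 130, 128, 127, 128, 129, 128, 127, 127]
```

Run:
```python
from h import *
w=cam('wrist')
A=onz(w,(317.2,184),.215);B=onz(w,(315.5,238),.215);d=A-B;ang=np.degrees(np.arctan2(d[1],d[0]));print(A,B,ang)
E_=onz(w,(315.3,246.5),.215);u=d/np.linalg.norm(d);print('centre from -y end',E_+u*.038)
T=onz(w,(317.5,153),.185);print('centre from far lower end',T-u*.038)
s=ctrl.state();print(s['tool_pos'],np.degrees(np.arctan2(*R.from_rotvec(s['tool_rot']).as_matrix()[[1,0],0])))
```

```text
[0.571381   0.31908026 0.215     ] [0.55883837 0.2753353  0.215     ] 74.00125335507573
centre from -y end [0.56727871 0.30456946 0.215     ]
centre from far lower end [0.56635522 0.30221581 0.185     ]
[0.56542035 0.30193632 0.3085935 ] 75.74738854516515
```

Request:
{"name": "play_rows", "arguments": {"commands": "1.6 1 -30 0 0 -1.8 93;1.6 1 -60 0 0 -1.8 93;1.6 1 -85 0 0 -1.8 70;1.6 1 -100 0 0 -1.8 60;1.6 1 -106 0 0 -1.8 50;1.6 1 -106.5 0 0 -1.8 40;1.6 1 -106.5 0 0 -1.8 30;1.6 1 -106.5 0 0 -1.8 24;1.6 1 -106.5 0 0 -1.8 10;1.6 1 -106.5 0 0 -1.8 10", "force": 40}}

```text
time: 3.05
tool_pos: [0.5673, 0.3031, 0.2033]
tool_rot: [2.508, 1.888, 0.008]
force: [-0.5, 0.4, 0.3]
finger_gap: 0.0447
```

Request:
{"name": "play_rows", "arguments": {"commands": "0 0 0 0 0 0 10;0 0 0 0 0 0 10;0 0 0 0 0 0 10;0 0 0 0 0 0 10;0 0 0 0 0 0 10;0 0 0 0 0 0 10;0 0 2 0 0 0 10;0 0 5 0 0 0 10;0 0 10 0 0 0 10;0 0 15 0 0 0 10", "force": 40}}

```text
time: 3.88
tool_pos: [0.5673, 0.303, 0.2185]
tool_rot: [2.508, 1.888, 0.008]
force: [0.2, 0.9, -1.8]
finger_gap: 0.0197
```

Request:
{"name": "play_rows", "arguments": {"commands": "0 0 12 0 0 0 10;0 0 25 0 0 0 10;-19 6 25 0 0 0 10;-48 14 25 0 0 0 10;-77 22 25 0 0 0 10;-106 30 35 0 0 0 10;-125 30 60 0 0 0 10;-125 10 90 0 0 0 10;-125 -20 105 0 0 0 10;-125 -50 105 0 0 0 10"}}

```text
time: 4.72
tool_pos: [0.4421, 0.2529, 0.3292]
tool_rot: [2.505, 1.89, 0.018]
force: [1.5, -0.1, -1.5]
finger_gap: 0.0195
```

Run:
```python
from h import *
w=cam('wrist','w2');s=cam('side','s2');t=cam('top','t2');S=ctrl.state();p=S['tool_pos'];print(p,S['finger_gap'])
im=np.zeros((600,800,3),np.uint8)
im[:400,:640]=w['pixels'][:,:,::-1]
u,v=map(int,proj(s,p-[0,0,.12]));c=s['pixels'][v-40:v+40,u-40:u+40,::-1];im[200:520,480:800]=cv2.resize(c,(320,320),interpolation=cv2.INTER_CUBIC)
u,v=map(int,proj(t,p-[0,0,.16]));print(u,v);c=t['pixels'][v-25:v+25,max(0,u-50):u+50,::-1];c=cv2.resize(c,None,fx=4,fy=4,interpolation=cv2.INTER_CUBIC);im[400:400+c.shape[0],:c.shape[1]]=c
cv2.imwrite('pics/c2.png',im)
```

```text
[0.44236539 0.25182033 0.32571964] 0.019996486080365982
167 246
```

View pics/c2.png

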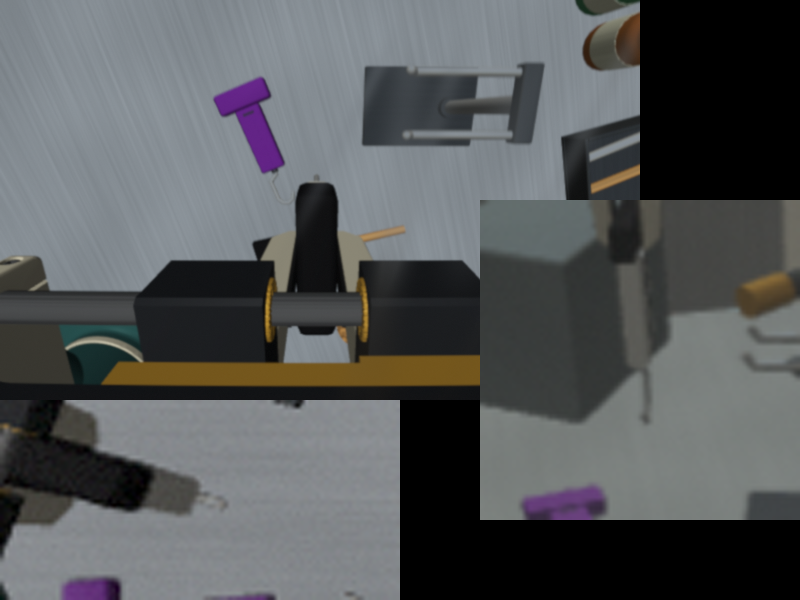

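Request:
{"name": "play_rows", "arguments": {"commands": "50 -370 0 0 0 -70 10;50 -370 0 0 0 -70 10;50 -370 0 0 0 -70 10;50 -370 0 0 0 -70 10;50 -370 0 0 0 -70 10;50 -370 0 0 0 -70 10;50 -370 0 0 0 -70 10;50 -370 0 0 0 -70 10;50 -370 0 0 0 -70 10;50 -370 0 0 0 -70 10"}}

```text
time: 5.7
tool_pos: [0.4929, -0.1233, 0.3255]
tool_rot: [3.133, 0.087, 0.006]
force: [0.2, 1.6, -1.8]
finger_gap: 0.0199
```

Run:
```python
from h import *
w=cam('wrist','w3');s=cam('side','s3');S=ctrl.state();p=S['tool_pos'];print(p,S['finger_gap'],S['q'])
im=np.zeros((600,800,3),np.uint8)
u,v=map(int,proj(s,p-[0,0,.12]));c=s['pixels'][v-40:v+50,u-50:u+50,::-1];im[:405,:450]=cv2.resize(c,(450,405),interpolation=cv2.INTER_CUBIC);print('side org',u-50,v-40)
im[405:,:300]=cv2.resize(w['pixels'][:,:,::-1],(300,195))
u,v=map(int,proj(w,(.527,-.257,.08)));print('wr',u,v);c=w['pixels'][max(v-60,0):v+60,max(u-70,0):u+70,::-1];c=cv2.resize(c,None,fx=2.5,fy=2.5,interpolation=cv2.INTER_CUBIC);im[:c.shape[0],450:450+c.shape[1]]=c[:,:350]
cv2.imwrite('pics/c3.png',im)
```

```text
[ 0.4927016  -0.11907529  0.32570225] 0.019927522842078632 [-0.28489213 -0.26473522  1.65745306 -0.00462365  1.74298214  1.22277097]
side org 255 148
wr 423 150
```

View pics/c3.png

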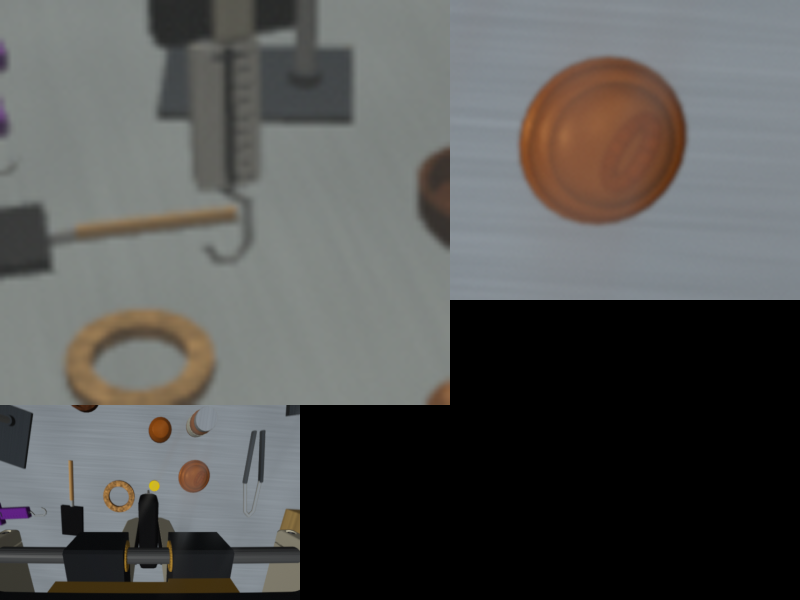

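The side crop confirms the hook: the shank is on the tool's +x side and the tip opens towards tool −x, as assumed. The wrist crop shows the loop slanted on the float. Next I'll put the wrist camera straight over the float.

Request:
{"name": "play_rows", "arguments": {"commands": "-38 -138 0 0 0 0 10;-38 -138 0 0 0 0 10;-38 -138 0 0 0 0 10;-38 -138 0 0 0 0 10;-38 -138 0 0 0 0 10;-38 -138 0 0 0 0 10;-38 -138 0 0 0 0 10;-38 -138 0 0 0 0 10;-38 -138 0 0 0 0 10;-38 -138 0 0 0 0 10"}}

```text
time: 6.63
tool_pos: [0.4551, -0.2561, 0.3259]
tool_rot: [3.134, 0.101, 0.007]
force: [-0.8, -0.1, -1.7]
finger_gap: 0.0199
```

Run:
```python
from h import *
w=cam('wrist','w4');S=ctrl.state();print(S['tool_pos'])
h=hsv(w);am=((h[...,0]>2)&(h[...,0]<20)&(h[...,1]>90)).astype(np.uint8)
u,v=map(int,proj(w,(.527,-.257,.033)));print(u,v)
ct,st,ce=blob(am,(max(u-70,0),max(v-70,0),140,140));el=cv2.fitEllipse(ct.astype(np.float32));print(st,el,onz(w,el[0],.033),np.linalg.norm(onz(w,(el[0][0]-el[1][0]/2,el[0][1]),.033)-onz(w,(el[0][0]+el[1][0]/2,el[0][1]),.033)))
x0,y0=int(el[0][0]-50),max(0,int(el[0][1]-50));print('org',x0,y0)
c=w['pixels'][y0:y0+100,x0:x0+100,::-1].astype(float)
c=np.clip((c-c.min())*1.6,0,255).astype(np.uint8)
cv2.imwrite('pics/c4.png',cv2.resize(c,(600,600),interpolation=cv2.INTER_CUBIC))
# ring
```

```text
[ 0.45498392 -0.25633339  0.3258365 ]
318 112
[ 287   77   67   70 3709] ((320.1287536621094, 111.6280517578125), (66.32276916503906, 69.33406066894531), 7.407052993774414) [ 0.52877151 -0.25887225  0.033     ] 0.08918065529217607
org 270 61
```

View pics/c4.png

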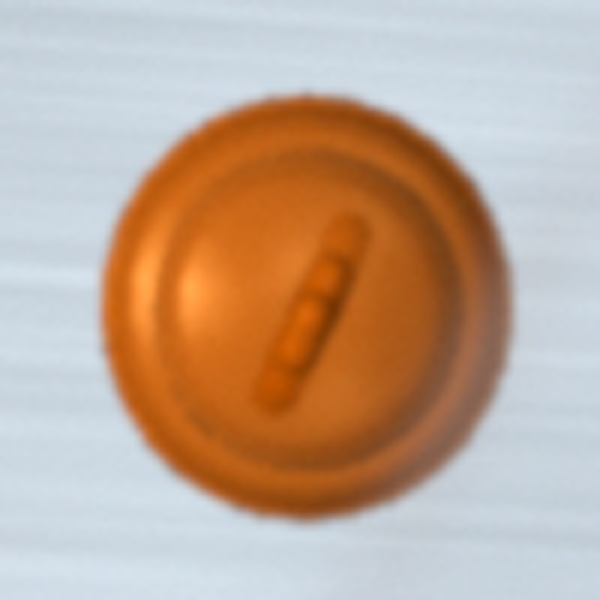

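The loop shows as a strip from (315,126.5) to (328.3,99) in wrist pixels. I'll turn that into world coordinates and check the height against the earlier wrist view.

Run:
```python
from h import *
w=cam('wrist');A=onz(w,(315,126.5),.0765);B=onz(w,(328.3,99),.0765);d=B-A
print(A,B,'mid',(A+B)/2,'len',np.linalg.norm(d),'plane angle',np.degrees(np.arctan2(d[1],d[0])))
t=cam('top');s=cam('side');S=ctrl.state();M=R.from_rotvec(S['tool_rot']).as_matrix();print(M.round(4).tolist(),S['tool_pos'],np.degrees(np.arctan2(M[1,0],M[0,0])))
# heights: float outline centre, wrist + top + side loop
print(cross(ray(w,(320.1,111.6)),ray(t,(395.5,217.5))))
print('loop top', cross(ray(w,(321.7,112.8)),ray(s,(331.,257.0))))
hs=hsv(s);am=((hs[...,0]>3)&(hs[...,0]<18)&(hs[...,1]>110)).astype(np.uint8)
print(onz(s,(331,257),.1))
h=hsv(w);rm=((h[...,0]>5)&(h[...,0]<25)&(h[...,1]>60)).astype(np.uint8)
u,v=map(int,proj(w,(.45,-.031,.01)));print('ring wr',u,v)
try:
  ct,st,ce=blob(rm,(max(u-60,0),max(v-60,0),120,120));el=cv2.fitEllipse(ct.astype(np.float32));print(st,el,onz(w,el[0],.007))
except Exception as e: print(e)
```

```text
[ 0.51070117 -0.25318445  0.0765    ] [ 0.54395842 -0.26711156  0.0765    ] mid [ 0.52732979 -0.26014801  0.0765    ] len 0.03605563948617764 plane angle -22.722426572822414
[[0.998, 0.0628, 0.0045], [0.0629, -0.998, -0.006], [0.0041, 0.0063, -1.0]] [ 0.45479515 -0.2568003   0.32576518] 3.603919499523812
(array([ 0.52904895, -0.25891242,  0.02301754]), np.float64(0.0009674407521935516))
loop top (array([ 0.52545825, -0.25925291,  0.09302069]), np.float64(0.004297174984391739))
[ 0.52139953 -0.2649356   0.1       ]
ring wr 161 157
[ 129  123   70   68 2383] ((163.33981323242188, 156.02145385742188), (64.4292221069336, 71.84259796142578), 126.04765319824219) [ 0.4513696  -0.03293439  0.007     ]
```

Request:
{"name": "play_rows", "arguments": {"commands": "87 30 0 0 0 63.7 10;87 30 0 0 0 63.7 10;87 30 0 0 0 63.7 10;87 30 0 0 0 63.7 10;87 30 0 0 0 63.7 10;87 30 0 0 0 63.7 10;87 30 0 0 0 63.7 10;87 30 0 0 0 63.7 10;87 30 0 0 0 63.7 10;87 30 0 0 0 63.7 10"}}

```text
time: 7.67
tool_pos: [0.5418, -0.2268, 0.3257]
tool_rot: [2.608, 1.747, 0.011]
force: [-1.0, 0.7, -1.4]
finger_gap: 0.0197
```

Request:
{"name": "play_rows", "arguments": {"commands": "0 0 -15 0 0 0 10;0 0 -30 0 0 0 10;0 0 -45 0 0 0 10;0 0 -60 0 0 0 10;0 0 -72 0 0 0 10;0 0 -80 0 0 0 10;0 0 -84 0 0 0 10;0 0 -86 0 0 0 10;0 0 -86 0 0 0 10;0 0 -86 0 0 0 10"}}

```text
time: 8.5
tool_pos: [0.542, -0.2269, 0.2404]
tool_rot: [2.607, 1.746, 0.012]
force: [0.2, 0.1, -2.2]
finger_gap: 0.0199
```

Run:
```python
from h import *
w=cam('wrist','w5');s=cam('side','s5');t=cam('top','t5');S=ctrl.state();p=S['tool_pos'];M=R.from_rotvec(S['tool_rot']).as_matrix();print(p,M.round(4).tolist(),S['force'],np.degrees(np.arctan2(M[1,0],M[0,0])))
th=p+M[:,2]*.1665;print('throat',th,'side px',proj(s,th),'top',proj(t,th),'loop mid side',proj(s,(.528,-.2595,.0765)),'top of hole',proj(s,(.528,-.2595,.0925)))
im=np.zeros((600,800,3),np.uint8)
u,v=map(int,proj(s,(.53,-.25,.08)));im[:480,:480]=cv2.resize(s['pixels'][v-30:v+30,u-30:u+30,::-1],(480,480),interpolation=cv2.INTER_CUBIC);print('side org',u-30,v-30)
im[:320,480:]=cv2.resize(w['pixels'][60:260,220:420,::-1],(320,320),interpolation=cv2.INTER_CUBIC)
u,v=map(int,proj(t,(.53,-.25,.08)));im[320:600,480:760]=cv2.resize(t['pixels'][v-35:v+35,u-35:u+35,::-1],(280,280),interpolation=cv2.INTER_CUBIC);print('top org',u-35,v-35)
cv2.imwrite('pics/c5.png',im)
```

```text
[ 0.5419774  -0.2268688   0.24033643] [[0.3805, 0.9247, 0.0081], [0.9248, -0.3806, 0.0011], [0.0041, 0.007, -1.0]] [ 0.16310867  0.25584452 -2.42649384] 67.63299578620779
throat [ 0.54332199 -0.22668482  0.07384196] side px (np.float64(334.86724463511126), np.float64(251.92480427437442)) top (np.float64(386.1601290185449), np.float64(208.08405106972126)) loop mid side (np.float64(332.6969953054277), np.float64(261.5678026111141)) top of hole (np.float64(332.90199566645055), np.float64(257.06687899875607))
side org 302 227
top org 361 178
```

View pics/c5.png

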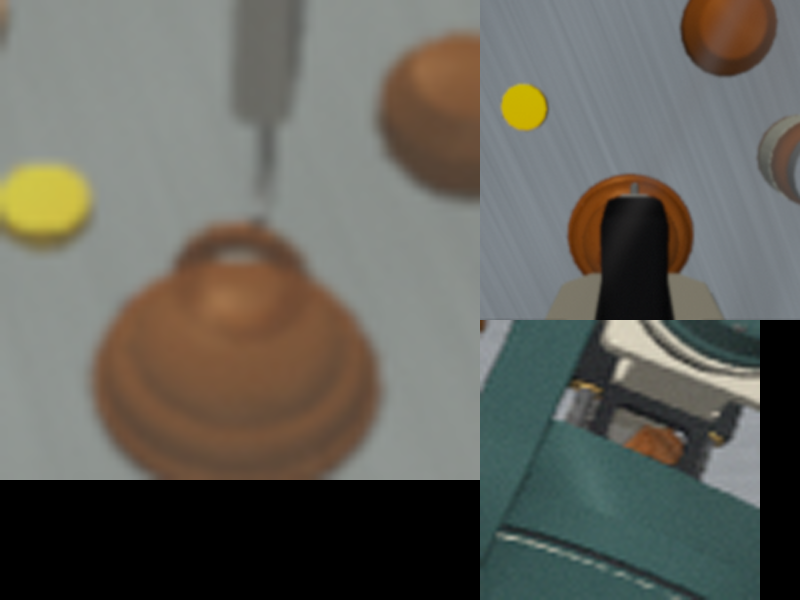

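In the side crop the shank at column 334.8 and the loop at column 332.4 match their projections to within 1 px. The hook stands behind the loop at hole height, so I'll move it in.

Request:
{"name": "play_rows", "arguments": {"commands": "0 0 -1.5 0 0 0 10;-1 -2 -1.5 0 0 0 10;-3 -6 -1.5 0 0 0 10;-5 -11 -1.5 0 0 0 10;-7 -16 -1.5 0 0 0 10;-9 -21 -1.5 0 0 0 10;-11 -25 -1.5 0 0 0 10;-13 -29 -1.5 0 0 0 10;-15 -33 -1.5 0 0 0 10;-15 -33 -1.5 0 0 0 10"}}

```text
time: 9.48
tool_pos: [0.5266, -0.2606, 0.2389]
tool_rot: [2.608, 1.745, 0.011]
force: [0.0, 0.2, -2.8]
finger_gap: 0.0197
```

Run:
```python
from h import *
w=cam('wrist','w6');s=cam('side','s6');S=ctrl.state();p=S['tool_pos'];M=R.from_rotvec(S['tool_rot']).as_matrix();print(p,S['force'])
th=p+M[:,2]*.1665;print('throat',th,'side px',proj(s,th))
im=np.zeros((480,800,3),np.uint8)
u,v=332,257;im[:480,:480]=cv2.resize(s['pixels'][v-30:v+30,u-30:u+30,::-1],(480,480),interpolation=cv2.INTER_CUBIC)
im[:320,480:]=cv2.resize(w['pixels'][60:260,220:420,::-1],(320,320),interpolation=cv2.INTER_CUBIC)
cv2.imwrite('pics/c6.png',im)
```

```text
[ 0.52689487 -0.26001039  0.23884954] [ 0.16250606  0.2005847  -2.35369891]
throat [ 0.52824057 -0.25982245  0.07235509] side px (np.float64(332.7740710943706), np.float64(262.7938835534812))
```

View pics/c6.png

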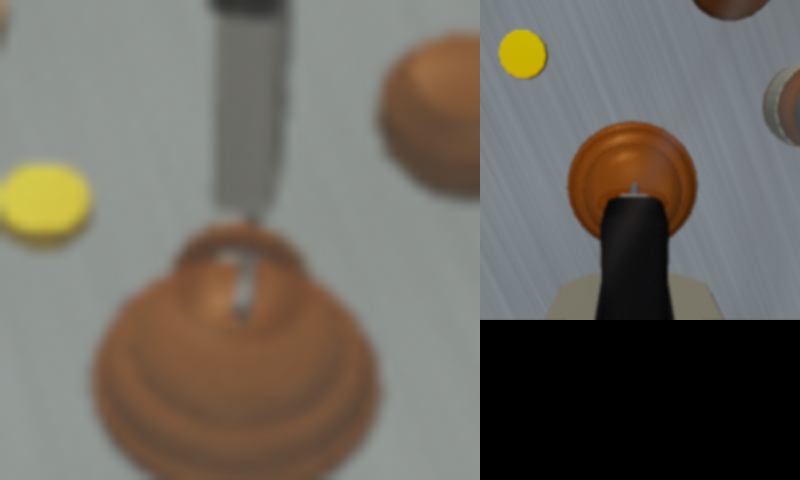

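Request:
{"name": "play_rows", "arguments": {"commands": "0 0 3 0 0 0 10;0 0 7 0 0 0 10;0 0 11 0 0 0 10;0 0 14 0 0 0 10;0 0 17 0 0 0 10;0 0 20 0 0 0 10;0 0 23 0 0 0 10;0 0 26 0 0 0 10;0 0 28 0 0 0 10;0 0 30 0 0 0 10"}}

```text
time: 10.42
tool_pos: [0.5269, -0.26, 0.269]
tool_rot: [2.607, 1.746, 0.012]
force: [0.8, -0.0, -3.9]
finger_gap: 0.0197
```

```bash
cat > f.py <<'E'
from h import *
from scipy.optimize import brentq
def fl(s):
    h=hsv(s);am=((h[...,0]>3)&(h[...,0]<18)&(h[...,1]>110)).astype(np.uint8)
    ct,st,ce=blob(am,(300,225,60,70));return st,ce
F=[];
r0=None
for i in range(6):
    s=cam('side');F.append(ctrl.state()['force']);r0=fl(s)
S=ctrl.state();print(S['time'],S['tool_pos'],np.mean(F,0).round(2),np.std(F,0).round(2),r0)
E
python3 f.py
```

```text
10.7167 [ 0.52688154 -0.26000679  0.26865204] [ 0.26  0.24 -3.24] [0.45 0.46 0.48] (array([314, 258,  34,  30, 666], dtype=int32), array([330.55705706, 272.34384384]))
```

Request:
{"name": "play_rows", "arguments": {"commands": "0 0 2 0 0 0 10;0 0 4 0 0 0 10;0 0 6 0 0 0 10;0 0 8 0 0 0 10;0 0 10 0 0 0 10;0 0 12 0 0 0 10;0 0 14 0 0 0 10;0 0 16 0 0 0 10;0 0 18 0 0 0 10;0 0 20 0 0 0 10"}}

```text
time: 11.55
tool_pos: [0.5269, -0.26, 0.2887]
tool_rot: [2.608, 1.746, 0.011]
force: [-1.0, 0.0, -5.4]
finger_gap: 0.0197
```

```bash
python3 f.py
```

```text
11.85 [ 0.52687976 -0.25997659  0.28849772] [ 0.02  0.28 -5.44] [0.46 0.55 0.52] (array([314, 258,  34,  30, 657], dtype=int32), array([330.58143075, 272.15068493]))
```

Request:
{"name": "play_rows", "arguments": {"commands": "0 0 1.5 0 0 0 10;0 0 3 0 0 0 10;0 0 4.5 0 0 0 10;0 0 6 0 0 0 10;0 0 7.5 0 0 0 10;0 0 9 0 0 0 10;0 0 10.5 0 0 0 10;0 0 12 0 0 0 10;0 0 13.5 0 0 0 10;0 0 15 0 0 0 10"}}

```text
time: 12.68
tool_pos: [0.5269, -0.26, 0.3036]
tool_rot: [2.608, 1.746, 0.011]
force: [-0.2, 0.1, -6.4]
finger_gap: 0.0198
```

```bash
python3 f.py
```

```text
12.9833 [ 0.5268607  -0.25996607  0.30338615] [-0.37  0.24 -7.07] [0.34 0.27 0.56] (array([314, 255,  34,  33, 676], dtype=int32), array([330.75147929, 271.98076923]))
```

Request:
{"name": "play_rows", "arguments": {"commands": "0 0 1.5 0 0 0 10;0 0 3 0 0 0 10;0 0 4.5 0 0 0 10;0 0 6 0 0 0 10;0 0 7.5 0 0 0 10;0 0 9 0 0 0 10;0 0 10.5 0 0 0 10;0 0 12 0 0 0 10;0 0 13.5 0 0 0 10;0 0 15 0 0 0 10"}}

```text
time: 13.82
tool_pos: [0.5268, -0.26, 0.3185]
tool_rot: [2.608, 1.746, 0.011]
force: [0.4, -0.4, -8.2]
finger_gap: 0.0196
```

```bash
python3 f.py
```

```text
14.1167 [ 0.52684001 -0.2599794   0.31829391] [-0.11 -0.21 -8.23] [0.56 0.51 0.41] (array([315, 253,  35,  33, 671], dtype=int32), array([331.87779434, 269.15052161]))
```

Request:
{"name": "play_rows", "arguments": {"commands": "0 0 1 0 0 0 10;0 0 2 0 0 0 10;0 0 3 0 0 0 10;0 0 4 0 0 0 10;0 0 5 0 0 0 10;0 0 6 0 0 0 10;0 0 7 0 0 0 10;0 0 8 0 0 0 10;0 0 9 0 0 0 10;0 0 10 0 0 0 10"}}

```text
time: 14.95
tool_pos: [0.5268, -0.26, 0.3284]
tool_rot: [2.608, 1.746, 0.011]
force: [-0.3, -0.6, -8.4]
finger_gap: 0.02
```

```bash
cat >> f.py <<'E'
import sys
# lift of silhouette bottom/rows by shift matching against s6 (float on bench)
a=cv2.cvtColor(cv2.imread('pics/s6.png'),cv2.COLOR_BGR2GRAY)[268:294,306:358].astype(np.float32)
g=cv2.cvtColor(np.ascontiguousarray(s['pixels']),cv2.COLOR_RGB2GRAY).astype(np.float32)
m=cv2.matchTemplate(g[248:300,296:370],a,cv2.TM_CCOEFF_NORMED);_,v,_,(x,y)=cv2.minMaxLoc(m)
sub=lambda q:(q[0]-q[2])/(2*(q[0]-2*q[1]+q[2]))
yy=y+sub(m[y-1:y+2,x]);xx=x+sub(m[y,x-1:x+2]);print('match',v,'dx,dy px',xx-10,yy-20)
T=np.array(s['pose']);P0=np.array([.528,-.2595,.033]);u0=np.array(proj(s,P0))
for z in(.01,.015,.02,.025,.03): print(z,(np.array(proj(s,P0+[0,0,z]))-u0).round(2))
if len(sys.argv)>1: cv2.imwrite('pics/'+sys.argv[1]+'.png',cv2.resize(s['pixels'][200:300,270:390,::-1],(720,600),interpolation=cv2.INTER_CUBIC))
E
python3 f.py c7
```

```text
15.25 [ 0.52682904 -0.25996235  0.32819192] [-0.15 -0.1  -8.33] [0.53 0.65 0.45] (array([315, 250,  35,  33, 687], dtype=int32), array([331.81368268, 266.42649199]))
match 0.9955635666847229 dx,dy px 1.0144062 -5.1384287
0.01 [ 0.12 -2.64]
0.015 [ 0.18 -3.97]
0.02 [ 0.24 -5.32]
0.025 [ 0.3  -6.67]
0.03 [ 0.37 -8.03]
```

View pics/c7.png

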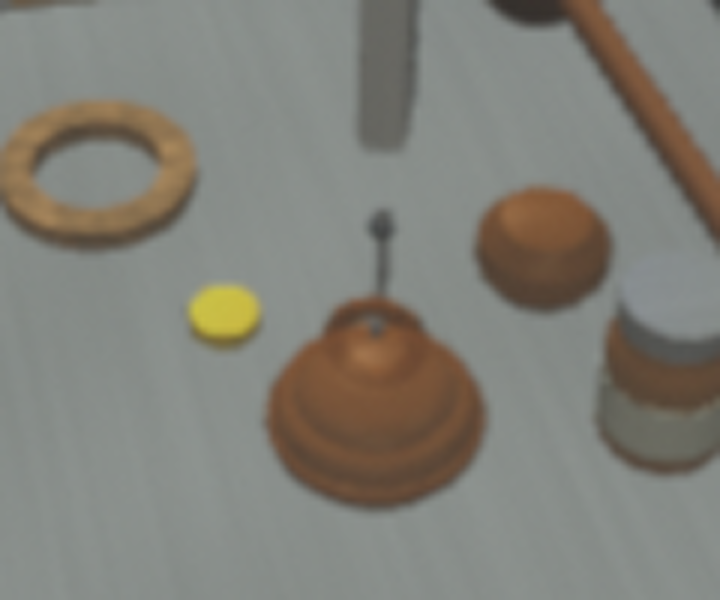

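The float hangs level, about 19 mm up by side-image matching, with a load of 6.35 N (roughly 0.65 kg). I'll hold.

Request:
{"name": "play_rows", "arguments": {"commands": "0 0 0 0 0 0 10;0 0 0 0 0 0 10;0 0 0 0 0 0 10;0 0 0 0 0 0 10;0 0 0 0 0 0 10;0 0 0 0 0 0 10;0 0 0 0 0 0 10;0 0 0 0 0 0 10;0 0 0 0 0 0 10;0 0 0 0 0 0 10"}}

```text
time: 16.08
tool_pos: [0.5268, -0.2599, 0.3282]
tool_rot: [2.608, 1.746, 0.011]
force: [-0.3, 0.3, -8.6]
finger_gap: 0.0197
```

Request:
{"name": "play_rows", "arguments": {"commands": "0 0 0 0 0 0 10;0 0 0 0 0 0 10;0 0 0 0 0 0 10;0 0 0 0 0 0 10;0 0 0 0 0 0 10;-0.5 0.5 0 0 0 0 10;-1.5 1 0 0 0 0 10;-3 2.5 0 0 0 0 10;-5 5 0 0 0 0 10;-8 8 0 0 0 0 10"}}

```text
time: 16.92
tool_pos: [0.5187, -0.2518, 0.3281]
tool_rot: [2.608, 1.746, 0.011]
force: [0.2, -0.3, -8.4]
finger_gap: 0.0197
```

Request:
{"name": "play_rows", "arguments": {"commands": "-3 3.5 0 0 0 0 10;-6 7.5 0 0 0 0 10;-10 12.5 0 0 0 0 10;-14 18 0 0 0 0 10;-18 23.5 0 0 0 0 10;-22 29 0 0 0 0 10;-26 34.5 0 0 0 0 10;-30 40 0 0 0 0 10;-34 45.5 0 0 0 0 10;-38 51 0 0 0 0 10"}}

```text
time: 17.75
tool_pos: [0.4802, -0.2002, 0.3281]
tool_rot: [2.608, 1.746, 0.011]
force: [0.1, 0.1, -7.8]
finger_gap: 0.0197
```

Request:
{"name": "play_rows", "arguments": {"commands": "-4 5.5 0 0 0 0 10;-8 11 0 0 0 0 10;-12 16.5 0 0 0 0 10;-16 22 0 0 0 0 10;-20 27.5 0 0 0 0 10;-23.5 33.5 0 0 0 0 10;-26.5 39.5 0 0 0 0 10;-29 46 0 0 0 0 10;-31 52.5 0 0 0 0 10;-32 59 0 0 0 0 10"}}

```text
time: 18.58
tool_pos: [0.448, -0.1405, 0.3282]
tool_rot: [2.608, 1.746, 0.011]
force: [0.2, 0.3, -8.1]
finger_gap: 0.0198
```

Request:
{"name": "play_rows", "arguments": {"commands": "-0.5 6.5 0 0 0 0 10;0 13 0 0 0 0 10;0 19.5 0 0 0 0 10;0 26 0 0 0 0 10;0 32.5 0 0 0 0 10;0 39 0 0 0 0 10;0 45.5 0 0 0 0 10;0 52 0 0 0 0 10;0 58 0 0 0 0 10;0 64 0 0 0 0 10"}}

```text
time: 19.42
tool_pos: [0.448, -0.0759, 0.3282]
tool_rot: [2.608, 1.746, 0.011]
force: [0.8, 0.3, -7.6]
finger_gap: 0.0199
```

```bash
cat > g.py <<'E'
from h import *
import sys
for i in range(2):
    s=cam('side');S=ctrl.state();p=S['tool_pos'];M=R.from_rotvec(S['tool_rot']).as_matrix();print(S['time'],p,S['force'].round(2))
    g=cv2.cvtColor(np.ascontiguousarray(s['pixels']),cv2.COLOR_RGB2GRAY)
    h=hsv(s);am=((h[...,0]>3)&(h[...,0]<15)&(h[...,1]>110)).astype(np.uint8)
    u,v=map(int,proj(s,p+M[:,2]*.27));ct,st,ce=blob(am,(u-25,v-25,50,50));print(u,v,st,ce)
    x,y,w,hh=st[:4]; pz=p[2]-.3282+.0193+.033
    print('wide centre col',x+w/2, 'pred', proj(s,(p[0]+.0018,p[1],pz)))
t=cam('top');h=hsv(t);am=((h[...,0]>3)&(h[...,0]<18)&(h[...,1]>110)).astype(np.uint8)
if len(sys.argv)>1:
    im=np.zeros((480,800,3),np.uint8);im[:400,:480]=cv2.resize(s['pixels'][v-55:v+45,u-60:u+60,::-1],(480,400),interpolation=cv2.INTER_CUBIC)
    a,b=map(int,proj(t,(.45,-.03,.05)));im[:320,480:]=cv2.resize(t['pixels'][b-40:b+40,a-40:a+40,::-1],(320,320),interpolation=cv2.INTER_CUBIC);cv2.imwrite('pics/'+sys.argv[1]+'.png',im);print('org',u-60,v-55,a-40,b-40)
E
python3 g.py
```

```text
19.4667 [ 0.4479836  -0.07520431  0.32830333] [-0.78  0.07 -7.52]
287 223 [272 214  31  24 539] [286.89424861 225.70500928]
wide centre col 287.5 pred (np.float64(287.9727198713508), np.float64(225.6803925696288))
19.5167 [ 0.44802126 -0.0756936   0.3282906 ] [-0.2   0.08 -8.47]
287 224 [272 213  31  25 538] [287.01301115 224.80483271]
wide centre col 287.5 pred (np.float64(288.01803335687856), np.float64(225.79313270779897))
```

Request:
{"name": "play_rows", "arguments": {"commands": "0 6 0 0 0 0 10;0 12 0 0 0 0 10;0.5 18 0 0 0 0 10;0.5 24 0 0 0 0 10;1 29.5 0 0 0 0 10;1 34 0 0 0 0 10;1 37.5 0 0 0 0 10;1 40.5 0 0 0 0 10;1 42.5 0 0 0 0 10;1 43.5 0 0 0 0 10"}}

```text
time: 20.4
tool_pos: [0.449, -0.0324, 0.3282]
tool_rot: [2.607, 1.747, 0.011]
force: [0.1, -0.5, -7.9]
finger_gap: 0.0199
```

Request:
{"name": "play_rows", "arguments": {"commands": "0 0 0 0 0 0 10;0 0 0 0 0 0 10;0 0 0 0 0 0 10;0 0 0 0 0 0 10;0 0 0 0 0 0 10;0 0 0 0 0 0 10;0 0 0 0 0 0 10;0 0 0 0 0 0 10;0 0 0 0 0 0 10;0 0 0 0 0 0 10"}}

```text
time: 21.23
tool_pos: [0.449, -0.0324, 0.3283]
tool_rot: [2.607, 1.747, 0.011]
force: [0.3, -0.7, -8.3]
finger_gap: 0.0199
```

```bash
python3 g.py c8
```

```text
21.2833 [ 0.44899609 -0.03245929  0.32827414] [-1.3  -0.14 -8.32]
285 214 [271 205  29  23 475] [284.69473684 215.55789474]
wide centre col 285.5 pred (np.float64(285.60135370722026), np.float64(216.18582674520317))
21.3333 [ 0.44898846 -0.03246393  0.32827153] [ 0.07  0.53 -8.35]
285 214 [271 206  29  22 468] [284.86965812 216.17094017]
wide centre col 285.5 pred (np.float64(285.59911249274825), np.float64(216.18790386613105))
org 225 159 264 207
```

View pics/c8.png

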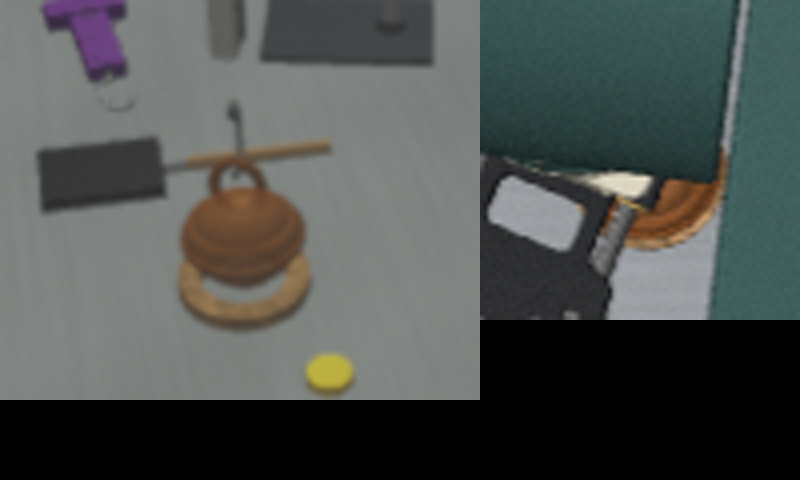

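The float hangs over the ring. In side-crop columns the float centre is near 243 and the ring near 244.5, so they agree within 0.5 px. I'll lower it gently.

Request:
{"name": "play_rows", "arguments": {"commands": "0 0 -1 0 0 0 10;0 0 -2.5 0 0 0 10;0 0 -4 0 0 0 10;0 0 -5.5 0 0 0 10;0 0 -7 0 0 0 10;0 0 -8.5 0 0 0 10;0 0 -10 0 0 0 10;0 0 -11.5 0 0 0 10;0 0 -13 0 0 0 10;0 0 -14.5 0 0 0 10"}}

```text
time: 22.22
tool_pos: [0.449, -0.0325, 0.3136]
tool_rot: [2.607, 1.747, 0.011]
force: [0.4, -0.6, -8.7]
finger_gap: 0.0197
```

Request:
{"name": "play_rows", "arguments": {"commands": "0 0 -2 0 0 0 10;0 0 -4 0 0 0 10;0 0 -6 0 0 0 10;0 0 -8 0 0 0 10;0 0 -10 0 0 0 10;0 0 -12 0 0 0 10;0 0 -14 0 0 0 10;0 0 -16 0 0 0 10;0 0 -18 0 0 0 10;0 0 -20 0 0 0 10"}}

```text
time: 23.05
tool_pos: [0.449, -0.0325, 0.2936]
tool_rot: [2.607, 1.747, 0.011]
force: [-1.2, -0.5, -4.6]
finger_gap: 0.0196
```

```bash
python3 g.py
```

```text
23.1 [ 0.44894101 -0.03249113  0.29316323] [ 0.63 -0.39 -5.86]
286 223 [271 208  29  23 455] [284.84175824 218.57802198]
wide centre col 285.5 pred (np.float64(286.14399762765146), np.float64(225.17336762081194))
23.15 [ 0.44893541 -0.03248765  0.29333477] [-0.14 -0.24 -4.3 ]
286 223 [271 208  29  23 468] [284.89529915 218.80128205]
wide centre col 285.5 pred (np.float64(286.1392522182939), np.float64(225.1299137886145))
```

Request:
{"name": "play_rows", "arguments": {"commands": "0 0 -5 0 0 0 10;0 0 -10 0 0 0 10;0 0 -15 0 0 0 10;0 0 -20 0 0 0 10;0 0 -25 0 0 0 10;0 0 -30 0 0 0 10;0 0 -35 0 0 0 10;0 0 -40 0 0 0 10;0 0 -45 0 0 0 10;0 0 -49 0 0 0 10"}}

```text
time: 24.03
tool_pos: [0.449, -0.0323, 0.244]
tool_rot: [2.607, 1.747, 0.011]
force: [-0.8, 0.2, -2.5]
finger_gap: 0.0197
```

Run:
```python
from h import *
F=[]
for i in range(3): s=cam('side','s9');F.append(ctrl.state()['force'])
w=cam('wrist','w9')
S=ctrl.state();p=S['tool_pos'];M=R.from_rotvec(S['tool_rot']).as_matrix();print(p,np.mean(F,0))
th=p+M[:,2]*.1665;u0,v0=map(int,proj(s,(.45,-.0325,.07)))
print('throat',th,proj(s,th),'hole top if seated',proj(s,(.4505,-.0325,.0975)),'hole mid',proj(s,(.4505,-.0325,.0815)))
im=np.zeros((480,800,3),np.uint8);im[:480,:480]=cv2.resize(s['pixels'][v0-30:v0+30,u0-30:u0+30,::-1],(480,480),interpolation=cv2.INTER_CUBIC)
im[:320,480:]=cv2.resize(w['pixels'][60:260,220:420,::-1],(320,320),interpolation=cv2.INTER_CUBIC)
cv2.imwrite('pics/c9.png',im);print('org',u0-30,v0-30)
```

```text
[ 0.44901157 -0.0324418   0.24465014] [ 0.05611294 -0.30921911 -2.12945451]
throat [ 0.45029909 -0.03222035  0.07815527] (np.float64(284.99275908678516), np.float64(209.33622807887272)) hole top if seated (np.float64(284.7523148417352), np.float64(204.12882035444494)) hole mid (np.float64(285.02294415871415), np.float64(208.48474520893117))
org 255 181
```

View pics/c9.png

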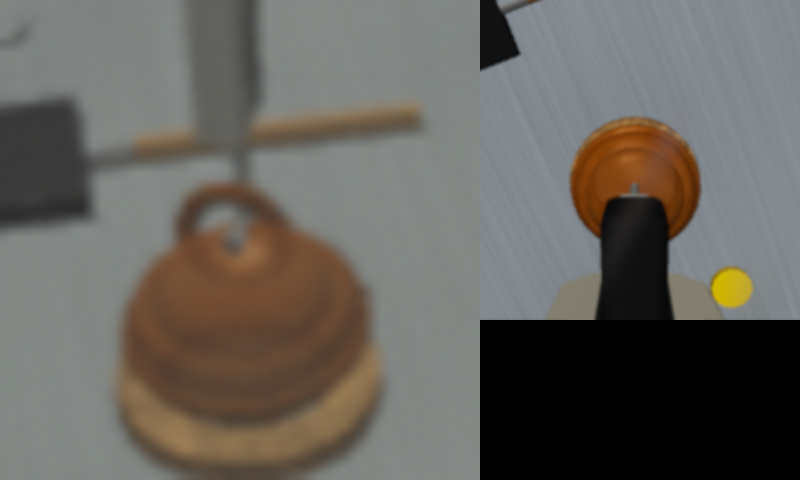

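In the side crop the float is seated in the cork, with the loop at column 234, the body at 246 and the ring at 250. It could be tilted slightly, by about 0.05 rad at most. The hook is clear of the loop's top, so I'll back straight out.

Request:
{"name": "play_rows", "arguments": {"commands": "1.5 3.5 0 0 0 0 10;3 7 0 0 0 0 10;4.5 10.5 0 0 0 0 10;5.5 14 0 0 0 0 10;7 17.5 0 0 0 0 10;8.5 21 0 0 0 0 10;10 24.5 0 0 0 0 10;11.5 28 0 0 0 0 10;13 31.5 0 0 0 0 10;14.5 35 0 0 0 0 10"}}

```text
time: 25.07
tool_pos: [0.4637, 0.0029, 0.2447]
tool_rot: [2.607, 1.747, 0.011]
force: [0.3, -0.4, -1.6]
finger_gap: 0.0198
```

Request:
{"name": "play_rows", "arguments": {"commands": "1 3 0 0 0 0 10;1 3 5 0 0 0 10;1 3 15 0 0 0 10;1 3 30 0 0 0 10;1 3 45 0 0 0 10;1 3 60 0 0 0 10;1 3 75 0 0 0 10;1 3 85 0 0 0 10;1 3 85 0 0 0 10;1 3 85 0 0 0 10"}}

```text
time: 25.9
tool_pos: [0.4648, 0.0058, 0.3302]
tool_rot: [2.607, 1.747, 0.012]
force: [0.8, -0.4, -1.8]
finger_gap: 0.02
```

Run:
```python
from h import *
S=ctrl.state();p=S['tool_pos'];M=R.from_rotvec(S['tool_rot']).as_matrix();print(p,S['force'].round(2))
print('move to put camera over', (np.array([.4505,-.0325])-p[:2]-M[:2,0]*.073)*1000)
```

```text
[0.46481635 0.00584392 0.33020496] [ 0.84 -0.43 -1.83]
move to put camera over [ -42.07239333 -105.86056454]
```

```bash
cat > tilt.py <<'E'
from h import *
def meas(s,roi):
    h=hsv(s);am=((h[...,0]>2)&(h[...,0]<13)&(h[...,1]>105)).astype(np.uint8)
    x,y,w,hh=roi;big=cv2.resize(am[y:y+hh,x:x+w]*255,None,fx=4,fy=4,interpolation=cv2.INTER_LINEAR)>127
    big=big.astype(np.uint8);n,l,st,ce=cv2.connectedComponentsWithStats(big);k=1+np.argmax(st[1:,4]);b=l==k
    ys,xs=np.nonzero(b);top=ys.min();r=(ys<top+12);loop=(xs[r].min()+xs[r].max())/2
    wid=[np.ptp(xs[ys==q]) if (ys==q).any() else 0 for q in range(b.shape[0])];q=int(np.argmax(wid));
    c=(xs.min()+xs.max())/2
    return np.array([loop/4+x,top/4+y,c/4+x,(xs.max()-xs.min())/4,q/4+y])
def pred(s,P):
    P=np.array(P);lt=proj(s,P+[0,0,.1015]);T=np.array(s['pose']);r=T[:3,0].copy();r[2]=0;r/=np.linalg.norm(r)
    a=np.array(proj(s,P+[0,0,.033]-r*.047));b=np.array(proj(s,P+[0,0,.033]+r*.047))
    return np.array([lt[0],lt[1],(a[0]+b[0])/2,b[0]-a[0],(a[1]+b[1])/2])
E
python3 - <<'E'
from tilt import *
s=cam('side','s10')
s0=dict(s);s0['pixels']=cv2.imread('pics/s0.png' if 0 else 'pics/side0.png')[:,:,::-1]
m0=meas(s0,(305,245,52,48));p0=pred(s0,(.5282,-.2595,0));print(m0,p0,(m0-p0).round(2))
m1=meas(s,(262,190,50,50));p1=pred(s,(.4505,-.0325,.005));print(m1,p1,(m1-p1).round(2))
for d in([.005,0,0],[0,.005,0]):print(pred(s,np.array([.4505,-.0325,.005])+d)-p1)
E
```

```text
[331.5   255.    333.875  23.75  264.25 ] [333.09841444 254.47610506 332.2240315   36.95446857 273.29498757] [ -1.6    0.52   1.65 -13.2   -9.04]
[285.375 208.    285.375  28.75  221.25 ] [284.59805531 201.64267706 285.73705693  31.84670969 219.92761603] [ 0.78  6.36 -0.36 -3.1   1.32]
[ 1.73885765 -0.25909851  1.67013986 -0.0296979  -0.26655681]
[-0.31357084 -1.04955759 -0.30582168 -0.11037972 -1.07231893]
```

Request:
{"name": "play_rows", "arguments": {"commands": "-40 -50 0 0 0 0 10;-40 -106 0 0 0 0 10;-40 -106 0 0 0 0 10;-40 -106 0 0 0 0 10;-40 -106 0 0 0 0 10;-40 -106 0 0 0 0 10;-40 -106 0 0 0 0 10;-40 -106 0 0 0 0 10;-40 -106 0 0 0 0 10;-40 -106 0 0 0 0 10"}}

```text
time: 26.78
tool_pos: [0.4248, -0.0995, 0.3293]
tool_rot: [2.606, 1.749, 0.011]
force: [-0.5, 0.5, -2.1]
finger_gap: 0.02
```

Run:
```python
from h import *
w=cam('wrist','w10');S=ctrl.state();print(S['time'],S['tool_pos'])
h=hsv(w);u,v=map(int,proj(w,(.4505,-.0325,.03)));print(u,v)
both=((h[...,0]>2)&(h[...,0]<26)&(h[...,1]>60)).astype(np.uint8)
am=((h[...,0]>2)&(h[...,0]<13)&(h[...,1]>150)).astype(np.uint8)
for n,m,z in(('all',both,.007),('amber',am,.038)):
    ct,st,ce=blob(m,(u-60,max(0,v-60),120,120));el=cv2.fitEllipse(ct.astype(np.float32));(x,y),r=cv2.minEnclosingCircle(ct.astype(np.float32));print(n,st,np.round(el[0],1),np.round(el[1],1),(x,y,r),onz(w,el[0],z))
print(proj(w,(.4505,-.0325,.0865)),h[v,u-50:u+50:4].tolist())
g=cv2.cvtColor(np.ascontiguousarray(w['pixels']),cv2.COLOR_RGB2GRAY);print(g[v-16:v+17:2,u-20:u+21:2])
```

```text
26.8333 [ 0.42477883 -0.0996596   0.32930257]
313 112
all [ 279   77   70   72 3955] [313.7 112.5] [68.8 71.4] (313.55853271484375, 112.58533477783203, 36.01694107055664) [ 0.45088392 -0.03292546  0.007     ]
amber [326  83  22  61 241] [323.2 112.6] [42.1 61.4] (329.0, 113.0, 30.14972686767578) [ 0.46268829 -0.03775969  0.038     ]
(np.float64(313.13092427963255), np.float64(112.63376535563131)) [[104, 24, 140], [103, 25, 144], [104, 24, 136], [104, 24, 137], [13, 81, 114], [13, 243, 102], [13, 233, 117], [13, 239, 109], [13, 223, 119], [13, 227, 118], [13, 235, 117], [13, 234, 119], [13, 238, 119], [13, 232, 121], [13, 236, 118], [13, 225, 118], [13, 216, 119], [13, 212, 119], [13, 220, 103], [14, 229, 90], [12, 211, 104], [11, 160, 94], [105, 19, 132], [107, 17, 133], [105, 19, 133]]
[[ 74  70  70  73  80  89  96 105 104  98  97  91  86  84  79  76  75  72
   67  63  69]
 [ 71  71  72  78  82  85  88  90  91  93  91  90  87  86  82  79  74  74
   71  65  62]
 [ 72  71  75  78  79  81  83  85  89  90  91  91  89  86  83  80  77  74
   72  69  62]
 [ 73  73  77  77  78  79  81  84  
[... 511 characters left out ...]
7  65  63  63  63  65  63  65  69  68  66  65  63  65  64  65
   69  74  72]
 [ 67  65  64  66  65  64  70  70  66  70  69  65  68  66  60  63  64  61
   62  71  71]
 [ 64  62  59  65  63  63  71  69  65  76  71  63  67  66  56  57  60  56
   55  66  68]
 [ 62  66  58  60  57  53  59  59  54  58  57  53  55  55  47  50  53  53
   58  68  64]
 [ 59  66  69  66  65  60  54  53  50  46  45  47  46  49  51  56  60  63
   65  65  61]
 [ 57  61  67  72  73  74  73  71  70  69  66  66  66  65  65  65  65  65
   64  62  54]
 [ 55  58  63  68  71  72  73  71  69  69  67  67  66  65  64  64  63  63
   62  57  50]
 [ 50  54  57  61  68  69  69  68  67  66  65  66  65  63  62  62  62  61
   58  51  48]]
```

The loop strip in this view sits about 4 px off the body centre, towards the tool's −x side. That is a lean of roughly 0.08–0.1 rad, which needs mending. First I'll check where the hook really hangs relative to the tool.

Run:
```python
from h import *
w=cam('wrist','w11');S=ctrl.state();p=S['tool_pos'];M=R.from_rotvec(S['tool_rot']).as_matrix();hc=p+M[:,2]*.003
def L(x,y,z): return hc+M[:,1]*x+M[:,0]*y-M[:,2]*z   # local x=tool y, y=tool x, z up
for n,q in dict(hand_top=(0,.038,.015),hand_bot=(0,.038,-.015),shank10=(0,.0145,-.1535),shank37=(0,.0145,-.1265),bend=(0,.0085,-.172),hous_edge=(0,.018,-.11)).items(): print(n,np.round(proj(w,L(*q)),1))
g=cv2.cvtColor(np.ascontiguousarray(w['pixels']),cv2.COLOR_RGB2GRAY)
print(g[166:196:1,306:328].tolist().__str__().replace('], [','\n'))
```

```text
hand_top [314.8 193.8]
hand_bot [315.1 179.6]
shank10 [315.7 173.1]
shank37 [315.6 178.9]
bend [315.7 175.3]
hous_edge [315.6 178.9]
[[127, 127, 127, 127, 125, 125, 127, 127, 126, 125, 126, 126, 125, 124, 123, 123, 123, 123, 124, 124, 124, 124
128, 127, 128, 127, 125, 125, 126, 127, 127, 126, 126, 127, 126, 125, 124, 123, 123, 124, 124, 125, 124, 124
128, 127, 127, 127, 126, 125, 126, 126, 127, 127, 126, 126, 126, 125, 124, 124, 123, 123, 124, 124, 125, 124
128, 128, 127, 127, 126, 126, 125, 126, 128, 126, 125, 126, 127, 126, 125, 123, 123, 123, 123, 123, 125, 124
127, 128, 127, 127, 127, 126, 124, 126, 127, 127, 126, 125, 126, 126, 125, 123, 123, 123, 123, 124, 124, 125
127, 128, 127, 127, 127, 126, 125, 125, 126, 127, 126, 125, 125, 126, 125, 124, 123, 123, 124, 123, 124, 125
127, 127, 128, 126, 127, 127, 125, 124, 126, 127, 127, 125, 125, 125, 126, 124, 123, 122, 123, 123, 124, 125
127, 127, 129, 126, 126, 127, 126, 124, 124, 124, 123, 122, 122, 125, 126, 125, 124, 123, 123, 123, 124, 125
127, 127, 128, 128, 126, 127, 125, 123, 120, 116, 111, 111, 114, 121, 125, 125, 124, 123, 123
[... 1276 characters left out ...]
24
16, 18, 21, 23, 25, 27, 30, 32, 34, 35, 36, 37, 37, 37, 36, 34, 32, 31, 29, 28, 25, 21
19, 19, 21, 23, 26, 28, 30, 33, 34, 35, 35, 37, 36, 36, 35, 33, 32, 29, 27, 24, 22, 21
17, 20, 22, 25, 27, 29, 32, 33, 34, 35, 36, 36, 35, 35, 33, 32, 29, 28, 26, 24, 22, 20
20, 22, 24, 26, 28, 30, 32, 33, 35, 35, 35, 35, 35, 35, 33, 31, 28, 28, 26, 22, 20, 18
20, 21, 25, 27, 28, 31, 32, 35, 35, 36, 35, 35, 34, 32, 32, 30, 28, 26, 24, 22, 20, 17
22, 23, 26, 28, 31, 31, 33, 34, 34, 35, 35, 35, 34, 33, 31, 28, 27, 25, 22, 21, 20, 17
25, 25, 28, 29, 31, 33, 34, 35, 35, 35, 35, 35, 33, 31, 31, 29, 27, 25, 22, 21, 18, 16
26, 27, 29, 32, 32, 34, 35, 35, 36, 36, 36, 35, 33, 31, 29, 28, 26, 24, 23, 20, 18, 18]]
```

The hook hangs within about 1.5 mm of where I expected. To mend the lean, I'll push the top of the loop upright very gently from outside, using the straight hook shank.

Request:
{"name": "play_rows", "arguments": {"commands": "0 0 -20 0 0 0 10;0 0 -40 0 0 0 10;0 0 -60 0 0 0 10;0 0 -78 0 0 0 10;0 0 -86 0 0 0 10;0 0 -88 0 0 0 10;2 9 -88 0 0 0 10;5 18 -88 0 0 0 10;8 26 -88 0 0 0 10;11 33 -88 0 0 0 10"}}

```text
time: 27.72
tool_pos: [0.4364, -0.0656, 0.2423]
tool_rot: [2.605, 1.749, 0.012]
force: [0.4, -0.4, -2.4]
finger_gap: 0.0195
```

Request:
{"name": "play_rows", "arguments": {"commands": "1 3 0 0 0 0 10;2 5 0 0 0 0 10;2.7 7 0 0 0 0 10;3.5 9 0 0 0 0 10;4.3 11 0 0 0 0 10;5 12.7 0 0 0 0 10;5.7 14.4 0 0 0 0 10;6.4 16 0 0 0 0 10;7 17.4 0 0 0 0 10;7 17.4 0 0 0 0 10"}}

```text
time: 28.55
tool_pos: [0.4434, -0.0481, 0.2423]
tool_rot: [2.605, 1.748, 0.012]
force: [-0.7, -2.3, -0.7]
finger_gap: 0.0194
```

Request:
{"name": "play_rows", "arguments": {"commands": "0 0 0 0 0 0 10;0 0 0 0 0 0 10;-1 -3 0 0 0 0 10;-4 -10 0 0 0 0 10;-8 -20 0 0 0 0 10;-12 -32 0 0 0 0 10;-18.1 -50.4 20 0 0 0 10;-18.1 -50.4 50 0 0 0 10;-18.1 -50.4 80 0 0 0 10;-18.1 -50.4 88 0 0 0 10"}}

```text
time: 29.38
tool_pos: [0.4253, -0.0996, 0.3348]
tool_rot: [2.603, 1.745, 0.018]
force: [0.7, 0.0, -0.5]
finger_gap: 0.02
```

```bash
cat > loop.py <<'E'
from h import *
w=cam('wrist','wl');S=ctrl.state();print(S['time'],S['tool_pos'],S['force'].round(1))
h=hsv(w);u,v=map(int,proj(w,(.4508,-.0329,.0865)));print(proj(w,(.4508,-.0329,.0865)))
both=((h[...,0]>2)&(h[...,0]<26)&(h[...,1]>60)).astype(np.uint8)
ct,st,ce=blob(both,(u-60,max(0,v-60),120,120));el=cv2.fitEllipse(ct.astype(np.float32));print('ring',np.round(el[0],1),onz(w,el[0],.007))
g=cv2.cvtColor(np.ascontiguousarray(w['pixels']),cv2.COLOR_RGB2GRAY);print(np.c_[np.arange(v-16,v+17),g[v-16:v+17,u-20:u+21:4]])
E
python3 loop.py
```

```text
29.4333 [ 0.42553026 -0.09937929  0.33424157] [ 0.  -0.9 -0.4]
(np.float64(311.7384033089233), np.float64(113.21629532787554))
ring [311.9 113. ] [ 0.45083668 -0.03298995  0.007     ]
[[ 97  75  70  80  93 100  94  86  80  75  67  63]
 [ 98  72  72  80  89  94  92  86  81  76  69  60]
 [ 99  72  71  80  85  90  91  87  82  76  71  62]
 [100  71  72  79  82  88  92  88  82  76  72  63]
 [101  73  74  78  82  88  92  89  83  77  72  62]
 [102  72  76  78  81  87  91  90  83  78  73  64]
 [103  71  77  78  80  86  90  89  82  76  73  64]
 [104  71  77  78  80  85  89  88  82  76  72  65]
 [105  70  77  77  80  84  88  86  80  77  74  67]
 [106  69  77  77  78  83  87  85  80  76  74  67]
 [107  69  75  76  78  82  86  83  79  77  75  69]
 [108  68  75  75  77  80  84  81  78  76  76  70]
 [109  68  75  76  76  79  82  81  77  75  77  70]
 [110  70  75  75  76  77  81  78  76  76  77  72]
 [111  70  74  75  74  77  78  76  74  74  77  72]
 [112  69  73  72  71  72  74  72  70  72  76  71]
 [113  68  71  66  66  67  71  68  67  68  74  71]
 [114  68  70  63  64  64  71  65  64  64  70  71]
 [115  67  66  65  63  63  68  63  62  64  65  71]
 [116  65  64  66  68  67  68  65  59  64  62  71]
 [117  63  62  66  72  69  71  67  59  63  59  70]
 [118  62  61  63  71  65  72  66  58  62  56  69]
 [119  61  59  61  67  59  67  64  53  58  54  67]
 [120  61  59  60  60  52  58  57  47  54  56  65]
 [121  58  64  58  52  47  48  50  44  54  61  64]
 [122  58  68  64  54  48  45  48  48  58  65  60]
 [123  56  69  71  65  61  57  57  57  63  66  58]
 [124  57  68  73  72  71  67  66  64  64  64  54]
 [125  56  66  71  74  72  69  66  66  63  63  51]
 [126  54  63  71  73  70  67  66  64  63  63  49]
 [127  53  61  69  71  69  66  66  64  63  60  48]
 [128  52  57  67  70  68  65  64  63  62  57  46]
 [129  53  55  64  67  66  65  62  62  61  53  46]]
```

```bash
cat > tilt2.py <<'E'
from tilt import *
def meas2(img,roi,thr):
    x,y,w,hh=roi;d=cv2.resize(img[y:y+hh,x:x+w,2].astype(np.float32)-img[y:y+hh,x:x+w,0],None,fx=8,fy=8,interpolation=cv2.INTER_CUBIC)
    b=(d>thr).astype(np.uint8);n,l,st,ce=cv2.connectedComponentsWithStats(b);k=1+np.argmax(st[1:,4]);b=l==k
    ys,xs=np.nonzero(b);top=ys.min();r=(ys<top+10);rows=[(np.round(q/8+y,1),np.round(xs[ys==q].min()/8+x,1),np.round(xs[ys==q].max()/8+x,1)) for q in range(top,ys.max(),16)]
    return (xs[r].mean()+.5)/8+x-.5,(top+.5)/8+y-.5,rows
E
python3 - <<'E'
from tilt2 import *
s=cam('side','s12')
for n,roi,P in(('side0',(305,245,52,48),(.5282,-.2595,0)),('s10',(262,192,50,50),(.4508,-.0329,.005)),('s12',(262,192,50,50),(.4508,-.0329,.005))):
    a=meas2(cv2.imread(f'pics/{n}.png'),roi,22);p=pred(s,P);print(n,a[:2],'pred',p.round(1),'d',np.round(a[:2]-p[:2],2));print([tuple(map(float,q)) for q in a[2]])
w=cam('wrist');g=cv2.cvtColor(np.ascontiguousarray(w['pixels']),cv2.COLOR_RGB2GRAY)
print(g[164:190,313:321].tolist());F=[]
for i in range(4): cam('top');F.append(ctrl.state()['force'])
print(np.mean(F,0))
E
```

```text
side0 (np.float64(331.04814356435645), np.float64(254.1875)) pred [333.1 254.5 332.2  37.  273.3] d [-2.05 -0.29]
[(254.6, 330.6, 332.9), (256.6, 326.1, 337.0), (258.6, 324.9, 339.1), (260.6, 323.5, 340.0), (262.6, 320.2, 342.5), (264.6, 317.9, 344.6), (266.6, 316.4, 346.2), (268.6, 315.0, 347.4), (270.6, 314.1, 348.4), (272.6, 313.6, 349.1), (274.6, 313.5, 349.2), (276.6, 313.8, 349.2), (278.6, 314.4, 348.8), (280.6, 315.5, 347.9), (282.6, 317.0, 346.5), (284.6, 319.1, 344.4), (286.6, 322.0, 341.5), (288.6, 327.1, 336.6)]
s10 (np.float64(282.8300049309665), np.float64(203.3125)) pred [284.7 201.7 285.9  31.9 220. ] d [-1.9  1.6]
[(203.8, 281.8, 284.0), (205.8, 278.2, 288.4), (207.8, 277.6, 289.9), (209.8, 277.2, 293.1), (211.8, 276.4, 296.5), (213.8, 274.0, 298.4), (215.8, 272.5, 299.6), (217.8, 271.6, 300.6), (219.8, 270.8, 301.2), (221.8, 270.2, 301.1), (223.8, 270.2, 301.6), (225.8, 270.0, 302.5), (227.8, 269.4, 302.6), (229.8, 269.5, 302.4), (231.8, 270.0, 301.6), (233.8, 270.6, 300.2), (235.8, 272.1, 298.5), (237.8, 274.5, 295.4), (239.8, 278.9, 292.1)]
s12 (np.float64(282.9090
[... 870 characters left out ...]
27, 125, 125, 125, 126, 126, 124], [126, 126, 124, 122, 122, 124, 125, 124], [124, 122, 116, 111, 111, 116, 122, 124], [120, 113, 104, 99, 96, 101, 113, 122], [117, 106, 98, 94, 90, 91, 104, 121], [114, 100, 96, 95, 89, 88, 103, 120], [113, 99, 95, 94, 90, 89, 103, 120], [113, 99, 95, 96, 90, 90, 104, 120], [115, 103, 100, 102, 97, 95, 106, 121], [115, 110, 108, 109, 106, 104, 109, 115], [91, 90, 90, 90, 90, 88, 89, 91], [52, 51, 54, 55, 56, 55, 55, 56], [30, 34, 35, 36, 38, 39, 39, 39], [29, 31, 34, 35, 36, 37, 37, 37], [30, 32, 34, 35, 36, 37, 37, 37], [31, 32, 36, 36, 36, 36, 38, 36], [31, 33, 35, 36, 36, 37, 36, 36], [32, 34, 34, 36, 37, 36, 36, 35]]
[ 0.02944034  0.26550568 -2.27638594]
```

The outside push changed nothing, and the side frames before and after are identical. So I'll re-hook the loop, take up most of the weight, shift the hook about 3.5 mm in the corrective direction, and set the float down again.

Request:
{"name": "play_rows", "arguments": {"commands": "38 102 0 0 0 0 10;38 102 0 0 0 0 10;38 102 0 0 0 0 10;38 102 0 0 0 0 10;38 102 -20 0 0 0 10;38 102 -45 0 0 0 10;38 102 -65 0 0 0 10;38 102 -80 0 0 0 10;38 102 -86 0 0 0 10;38 102 -86 0 0 0 10"}}

```text
time: 30.57
tool_pos: [0.4626, 0.0034, 0.2414]
tool_rot: [2.608, 1.75, 0.008]
force: [-0.0, -0.4, -1.9]
finger_gap: 0.0195
```

```bash
python3 -c "
from h import *
S=ctrl.state();print(S['tool_pos'],S['tool_rot'],S['force'],((np.array([.449,-.0325,.2442])-S['tool_pos'])*1000).round(1))"
```

```text
[0.46259826 0.00342107 0.2413505 ] [2.60759536 1.75011601 0.00782018] [-0.03217047 -0.37224611 -1.90143426] [-13.6 -35.9   2.8]
```

Request:
{"name": "play_rows", "arguments": {"commands": "0 0 2 0 0 0 10;-1.5 -4 2 0 0 0 10;-3 -8 2 0 0 0 10;-4.5 -12 2 0 0 0 10;-6 -16 2 0 0 0 10;-7.5 -20 2 0 0 0 10;-9 -24 2 0 0 0 10;-10.5 -28 2 0 0 0 10;-12 -32 2 0 0 0 10;-13.6 -36 2 0 0 0 10"}}

```text
time: 31.4
tool_pos: [0.4488, -0.033, 0.2434]
tool_rot: [2.608, 1.75, 0.008]
force: [0.1, 0.3, -2.3]
finger_gap: 0.02
```

Request:
{"name": "play_rows", "arguments": {"commands": "0 0 4 0 0 0 10;0 0 8 0 0 0 10;0 0 12 0 0 0 10;0 0 16 0 0 0 10;0 0 20 0 0 0 10;0 0 24 0 0 0 10;0 0 28 0 0 0 10;0 0 32 0 0 0 10;0 0 36 0 0 0 10;0 0 40 0 0 0 10"}}

```text
time: 32.23
tool_pos: [0.4488, -0.033, 0.2836]
tool_rot: [2.608, 1.75, 0.007]
force: [-0.3, -1.4, -4.3]
finger_gap: 0.02
```

```bash
python3 f.py | head -1
cat > sm.py <<'E'
from tilt2 import *
s=cam('side','sm');a=meas2(cv2.imread('pics/sm.png'),(262,185,50,57),22);print(a[:2],[tuple(map(float,q)) for q in a[2][:10]]);S=ctrl.state();print(S['time'],S['tool_pos'],S['force'].round(1))
E
python3 sm.py
```

```text
32.5333 [ 0.44874833 -0.0330082   0.28304234] [-0.28 -0.73 -4.18] [0.37 0.4  0.59] (array([351, 232,   9,  12,  85], dtype=int32), array([355.44705882, 237.6       ]))
(np.float64(282.8895777479893), np.float64(202.4375)) [(202.9, 283.5, 284.4), (204.9, 278.5, 287.6), (206.9, 278.0, 289.6), (208.9, 277.5, 291.2), (210.9, 277.0, 295.2), (212.9, 274.6, 297.8), (214.9, 273.0, 299.2), (216.9, 271.8, 300.4), (218.9, 270.9, 301.0), (220.9, 270.4, 301.1)]
32.5833 [ 0.44877727 -0.03299653  0.2830444 ] [-0.7 -0.8 -4.9]
```

Request:
{"name": "play_rows", "arguments": {"commands": "0 0 3 0 0 0 10;0 0 6 0 0 0 10;0 0 9 0 0 0 10;0 0 12 0 0 0 10;0 0 15 0 0 0 10;0 0 18 0 0 0 10;0 0 21 0 0 0 10;0 0 24 0 0 0 10;0 0 27 0 0 0 10;0 0 30 0 0 0 10"}}

```text
time: 33.42
tool_pos: [0.4487, -0.033, 0.3132]
tool_rot: [2.608, 1.75, 0.007]
force: [0.4, 0.5, -7.6]
finger_gap: 0.02
```

```bash
python3 f.py | head -1; python3 sm.py
```

```text
33.7167 [ 0.44872245 -0.0330093   0.31283895] [ 0.17  0.38 -7.6 ] [0.49 0.57 0.73] (array([351, 232,   9,  12,  81], dtype=int32), array([355.45679012, 237.37037037]))
(np.float64(282.83819796954316), np.float64(202.1875)) [(202.6, 283.2, 284.1), (204.6, 278.8, 288.0), (206.6, 277.5, 289.6), (208.6, 277.6, 290.8), (210.6, 277.4, 293.8), (212.6, 275.1, 296.9), (214.6, 273.0, 298.6), (216.6, 271.8, 300.0), (218.6, 270.8, 300.9), (220.6, 270.2, 301.2)]
33.7667 [ 0.44872761 -0.03300813  0.31284176] [ 0.2  0.4 -8.2]
```

Request:
{"name": "play_rows", "arguments": {"commands": "0 0.5 0 0 0 0 10;0.4 1 0 0 0 0 10;0.8 2 0 0 0 0 10;1.3 3 0 0 0 0 10;1.3 3.2 0 0 0 0 10;1.3 3.2 -1 0 0 0 10;1.3 3.2 -3 0 0 0 10;1.3 3.2 -5 0 0 0 10;1.3 3.2 -7 0 0 0 10;1.3 3.2 -9 0 0 0 10"}}

```text
time: 34.6
tool_pos: [0.45, -0.0298, 0.3036]
tool_rot: [2.608, 1.75, 0.007]
force: [0.2, -0.4, -6.2]
finger_gap: 0.0198
```

```bash
python3 sm.py
```

```text
(np.float64(283.26529456193356), np.float64(201.4375)) [(201.9, 283.9, 284.4), (203.9, 279.5, 287.9), (205.9, 278.4, 289.9), (207.9, 278.0, 290.6), (209.9, 278.1, 291.8), (211.9, 276.4, 295.6), (213.9, 274.0, 297.9), (215.9, 272.2, 299.4), (217.9, 271.2, 300.4), (219.9, 270.5, 301.0)]
34.65 [ 0.44997143 -0.0298349   0.30320449] [ 0.7 -0.5 -7.4]
```

Request:
{"name": "play_rows", "arguments": {"commands": "0 0 -3 0 0 0 10;0 0 -6 0 0 0 10;0 0 -9 0 0 0 10;0 0 -12 0 0 0 10;0 0 -15 0 0 0 10;0 0 -18 0 0 0 10;0 0 -21 0 0 0 10;0 0 -24 0 0 0 10;0 0 -27 0 0 0 10;0 0 -30 0 0 0 10"}}

```text
time: 35.48
tool_pos: [0.45, -0.0298, 0.2731]
tool_rot: [2.608, 1.75, 0.007]
force: [0.8, -0.4, -2.9]
finger_gap: 0.0197
```

```bash
python3 sm.py
```

```text
(np.float64(283.3515037593985), np.float64(202.0625)) [(202.5, 282.1, 286.0), (204.5, 279.0, 288.5), (206.5, 278.4, 289.9), (208.5, 278.2, 290.9), (210.5, 278.0, 292.5), (212.5, 275.5, 296.5), (214.5, 273.4, 298.4), (216.5, 271.9, 299.6), (218.5, 271.0, 300.8), (220.5, 270.4, 301.1)]
35.5333 [ 0.44987219 -0.02982555  0.27247685] [ 0.4 -0.6 -3.8]
```

Request:
{"name": "play_rows", "arguments": {"commands": "0 0 -3 0 0 0 10;0 0 -6 0 0 0 10;0 0 -9 0 0 0 10;0 0 -12 0 0 0 10;0 0 -15 0 0 0 10;0 0 -18 0 0 0 10;0 0 -21 0 0 0 10;0 0 -24 0 0 0 10;0 0 -27 0 0 0 10;0 0 -30 0 0 0 10"}}

```text
time: 36.37
tool_pos: [0.4499, -0.0298, 0.2421]
tool_rot: [2.609, 1.75, 0.006]
force: [-0.0, 0.1, -2.0]
finger_gap: 0.0197
```

```bash
python3 sm.py
```

```text
(np.float64(283.0718676814988), np.float64(201.9375)) [(202.4, 283.8, 285.1), (204.4, 279.1, 288.4), (206.4, 278.2, 290.0), (208.4, 278.2, 290.9), (210.4, 278.1, 292.4), (212.4, 275.8, 296.4), (214.4, 273.5, 298.2), (216.4, 272.0, 299.6), (218.4, 271.2, 300.6), (220.4, 270.4, 301.1)]
36.4167 [ 0.44974352 -0.02978842  0.24156453] [ 0.5 -0.1 -2.2]
```

The loop top is now at row 201.9, against 203.3 while it leaned and about 201.6 expected upright. The load is zero, so I'll unhook again and check from above.

Request:
{"name": "play_rows", "arguments": {"commands": "1.5 3.5 1 0 0 0 10;3 7 1 0 0 0 10;4.5 10.5 1 0 0 0 10;5.5 14 1 0 0 0 10;7 17.5 1 0 0 0 10;8.5 21 1 0 0 0 10;10 24.5 1 0 0 0 10;11.5 28 1 0 0 0 10;13 31.5 1 0 0 0 10;14 34.5 1 0 0 0 10"}}

```text
time: 37.25
tool_pos: [0.4639, 0.0051, 0.2425]
tool_rot: [-2.608, -1.75, -0.005]
force: [-0.2, 0.4, -2.8]
finger_gap: 0.0197
```

Request:
{"name": "play_rows", "arguments": {"commands": "0 0 10 0 0 0 10;0 0 30 0 0 0 10;0 0 60 0 0 0 10;0 0 88 0 0 0 10;0 0 88 0 0 0 10;-38 -102 88 0 0 0 10;-38 -102 88 0 0 0 10;-38 -102 88 0 0 0 10;-38 -102 88 0 0 0 10;-38 -102 88 0 0 0 10"}}

```text
time: 38.08
tool_pos: [0.4255, -0.0979, 0.3308]
tool_rot: [-2.611, -1.747, -0.006]
force: [0.1, -0.1, -2.3]
finger_gap: 0.0196
```

```bash
python3 loop.py; python3 sm.py
```

```text
38.1333 [ 0.42585245 -0.0971023   0.33073395] [ 0.2 -0.2 -1.6]
(np.float64(314.1971321824976), np.float64(114.18842008017687))
ring [314.5 113.6] [ 0.45087386 -0.03288025  0.007     ]
[[ 98  73  72  87 102 106  97  85  79  77  67  65]
 [ 99  71  73  86  99 103  95  86  79  77  70  65]
 [100  71  75  85  95 101  94  85  79  77  72  64]
 [101  73  77  84  92  97  93  84  80  77  73  64]
 [102  74  78  83  90  94  92  85  80  77  73  64]
 [103  73  79  82  87  93  92  86  80  76  73  65]
 [104  71  79  80  86  93  93  88  80  77  74  65]
 [105  71  78  80  83  90  94  87  81  76  73  67]
 [106  70  77  79  83  89  93  89  81  76  74  67]
 [107  71  77  78  83  89  92  89  81  76  73  68]
 [108  71  77  77  82  88  91  89  82  76  73  69]
 [109  73  77  76  80  86  90  88  82  76  74  70]
 [110  73  76  74  79  83  86  83  81  76  75  70]
 [111  72  72  71  72  77  77  76  76  75  75  71]
 [112  74  67  69  70  71  72  70  69  71  73  71]
 [113  71  66  68  74  71  75  69  64  67  69  72]
 [114  73  63  67  73  69  78  69  63  66  64  71]
 [115  72  62  65  68  63  74  66  61  65  62  72
[... 414 characters left out ...]
4  59  72  76  77  74  72  71  68  69  69  58]
 [125  59  71  76  79  74  71  70  67  68  67  55]
 [126  59  70  75  77  74  71  69  68  67  66  52]
 [127  57  68  75  77  73  69  68  67  65  64  49]
 [128  56  63  74  76  72  68  67  66  65  62  48]
 [129  55  59  72  75  71  67  67  66  64  60  48]
 [130  55  56  70  73  71  67  66  65  62  54  50]]
(np.float64(282.948132780083), np.float64(202.0625)) [(202.5, 283.4, 285.1), (204.5, 278.8, 288.6), (206.5, 278.4, 290.0), (208.5, 278.2, 290.9), (210.5, 278.0, 292.6), (212.5, 275.5, 296.5), (214.5, 273.4, 298.4), (216.5, 271.9, 299.6), (218.5, 271.1, 300.8), (220.5, 270.4, 301.1)]
38.1833 [ 0.42605022 -0.09659401  0.33065959] [ 0.1  0.1 -1.7]
```

From above, the loop strip is now centred at row 114.5 against 114.2 expected, so the float is upright. Now I'll return the scale, first computing the path to the bracket.

```bash
python3 -c "
from h import *
S=ctrl.state();R0=R.from_rotvec(S['tool_rot']);Rt=R.from_rotvec([2.508,1.888,.008])
print(S['tool_pos'],np.degrees((Rt*R0.inv()).as_rotvec()),S['q'])
print(((np.array([.4613,.333,.331])-S['tool_pos'])*1000).round(1))"
```

```text
[ 0.42605022 -0.09659401  0.33065959] [-0.08894903 -0.17378198  6.22076389] [-0.28327027 -0.41974998  1.76622646  0.00300144  1.79320439  0.10619945]
[3.520e+01 4.296e+02 3.000e-01]
```

Request:
{"name": "play_rows", "arguments": {"commands": "2 10 0 0 0 1 10;4 35 0 0 0 2 10;6 65 0 0 0 3 10;8 100 0 0 0 4 10;11 135 0 0 0 5 10;14 170 0 0 0 6.2 10;17 205 0 0 0 6.2 10;20 240 0 0 0 6.2 10;23 275 0 0 0 6.2 10;26 310 0 0 0 6.2 10"}}

```text
time: 39.02
tool_pos: [0.4511, 0.217, 0.3306]
tool_rot: [-2.507, -1.892, -0.006]
force: [1.0, -0.8, -1.8]
finger_gap: 0.0197
```

Request:
{"name": "play_rows", "arguments": {"commands": "3 32 0 0 0 0 10;5 60 0 0 0 0 10;7 85 -5 0 0 0 10;8 105 -15 0 0 0 10;9 115 -30 0 0 0 10;9 119 -45 0 0 0 10;9 119 -60 0 0 0 10;9 119 -72 0 0 0 10;9 119 -77 0 0 0 10;9 119 -77 0 0 0 10"}}

```text
time: 39.85
tool_pos: [0.4597, 0.3353, 0.2523]
tool_rot: [-2.507, -1.892, -0.003]
force: [0.6, -0.0, -1.9]
finger_gap: 0.0198
```

Run:
```python
from h import *
S=ctrl.state();R0=R.from_rotvec(S['tool_rot']);Rt=R.from_rotvec([2.508,1.888,.008])
p=S['tool_pos'];print(p,np.degrees((Rt*R0.inv()).as_rotvec()),((np.array([.5673,.303,.2535])-p)*1000).round(1))
w=cam('wrist','w13');M=R0.as_matrix()
g=cv2.cvtColor(np.ascontiguousarray(w['pixels']),cv2.COLOR_RGB2GRAY);print(g[168:196:2,312:320].tolist())
```

```text
[0.45973576 0.33530335 0.25234449] [-0.0365389  -0.2566538  -0.11965757] [107.6 -32.3   1.2]
[[137, 137, 135, 134, 136, 136, 135, 137], [137, 136, 136, 134, 134, 136, 136, 135], [137, 137, 136, 135, 133, 134, 136, 135], [137, 134, 130, 125, 118, 118, 125, 131], [135, 127, 112, 103, 102, 98, 99, 113], [134, 123, 105, 100, 100, 98, 98, 114], [134, 124, 108, 106, 110, 105, 102, 114], [98, 98, 96, 96, 96, 97, 95, 95], [31, 32, 35, 38, 38, 40, 41, 41], [29, 31, 34, 36, 37, 38, 39, 39], [30, 32, 34, 36, 37, 38, 38, 37], [32, 34, 36, 36, 37, 37, 37, 36], [33, 34, 36, 37, 36, 36, 35, 34], [34, 36, 36, 37, 36, 36, 35, 33]]
```

Request:
{"name": "play_rows", "arguments": {"commands": "8 -2.4 0 0 -0.1 -0.1 10;20 -6 0 0 -0.2 -0.1 10;35 -10.5 0 0 -0.25 -0.1 10;50 -15 0 0 -0.25 -0.1 10;65 -19.5 0 0 -0.25 -0.1 10;80 -24 0 0 -0.25 -0.1 10;92 -27.6 0 0 -0.25 -0.1 10;101 -30.3 0 0 -0.25 -0.1 10;106 -31.8 0 0 -0.25 -0.1 10;107.6 -32.3 0 0 -0.25 -0.1 10"}}

```text
time: 40.73
tool_pos: [0.5684, 0.3028, 0.2533]
tool_rot: [2.509, 1.888, 0.01]
force: [-0.4, -0.9, -2.2]
finger_gap: 0.0201
```

Request:
{"name": "play_rows", "arguments": {"commands": "0 0 -4 0 0 0 10;0 0 -10 0 0 0 10;0 0 -16 0 0 0 10;0 0 -22 0 0 0 10;0 0 -28 0 0 0 10;0 0 -34 0 0 0 10;0 0 -40 0 0 0 10;0 0 -44 0 0 0 10;0 0 -47 0 0 0 10;0 0 -48 0 0 0 10"}}

```text
time: 41.57
tool_pos: [0.5683, 0.3028, 0.2047]
tool_rot: [2.509, 1.888, 0.009]
force: [0.6, 0.6, -1.9]
finger_gap: 0.02
```

Run:
```python
from h import *
F=[]
for i in range(4): s=cam('side','s14');F.append(ctrl.state()['force'])
S=ctrl.state();R0=R.from_rotvec(S['tool_rot']);Rt=R.from_rotvec([2.508,1.888,.008])
p=S['tool_pos'];print(S['time'],p,np.mean(F,0),np.degrees((Rt*R0.inv()).as_rotvec()),((np.array([.5673,.303,.2033])-p)*1000).round(1))
```

```text
41.7667 [0.56854324 0.30284998 0.20564474] [ 0.39080408  0.18819505 -1.9104864 ] [-0.08270135  0.05999496  0.02025673] [-1.2  0.2 -2.3]
```

Request:
{"name": "play_rows", "arguments": {"commands": "-1 0 -1 0 0 0 10;-1 0 -2 0 0 0 10;-1 0 -2.3 0 0 0 10;-1 0 -2.3 0 0 0 10;-1 0 -2.3 0 0 0 10;-1 0 -2.3 0 0 24;-1 0 -2.3 0 0 0 28;-1 0 -2.3 0 0 0 36;-1 0 -2.3 0 0 0 50;-1 0 -2.3 0 0 0 50"}}

```text
validation failed for argument at $.co...
```

Request:
{"name": "play_rows", "arguments": {"commands": "-1 0 -1 0 0 0 10;-1 0 -2 0 0 0 10;-1 0 -2.3 0 0 0 10;-1 0 -2.3 0 0 0 10;-1 0 -2.3 0 0 0 10;-1 0 -2.3 0 0 0 22;-1 0 -2.3 0 0 0 26;-1 0 -2.3 0 0 0 34;-1 0 -2.3 0 0 0 50;-1 0 -2.3 0 0 0 50"}}

```text
time: 42.6
tool_pos: [0.5675, 0.3028, 0.2033]
tool_rot: [2.509, 1.888, 0.011]
force: [-0.8, 0.6, -0.1]
finger_gap: 0.0412
```

Request:
{"name": "play_rows", "arguments": {"commands": "0 0 0 0 0 0 60;0 0 0 0 0 0 60;0 0 0 0 0 0 60;0 0 8 0 0 0 60;0 0 25 0 0 0 60;0 0 50 0 0 0 60;0 0 80 0 0 0 60;0 0 105 0 0 0 60;0 0 105 0 0 0 60;0 0 105 0 0 0 60"}}

```text
time: 43.43
tool_pos: [0.5679, 0.303, 0.3105]
tool_rot: [2.508, 1.887, 0.015]
force: [-0.1, -0.3, -0.7]
finger_gap: 0.0602
```

```bash
python3 - <<'E'
from h import *
w=cam('wrist','w15');t=cam('top','t15');s=cam('side','s15');S=ctrl.state();print(S['time'],S['tool_pos'],S['force'].round(1),S['finger_gap'])
v=hsv(w)[...,2].astype(int);print(proj(w,(.567,.303,.215)))
for y in (160,184,208,238,244,250):print(y,v[y,296:340:2].tolist())
print(np.round(proj(w,(.5568,.2665,.215)),1),np.round(proj(w,(.577,.339,.185)),1))
# side hook/housing vs start: difference near scale between first and now
a=cv2.imread('pics/side0.png').astype(int);b=s['pixels'][:,:,::-1].astype(int);d=np.abs(a-b).max(2)
print('side diff scale region (col299)',d[125:165,294:306].mean(), d[125:165,294:306].max())
print([ (int(y),int(d[y,290:312].max())) for y in range(108,162,4)])
E
python3 sm.py
```

```text
43.5833 [0.56735371 0.30271893 0.30720172] [ 0.3 -0.4 -0.1] 0.06044247926778096
(np.float64(313.55328249400986), np.float64(206.21833911628136))
160 [53, 53, 54, 51, 22, 11, 12, 13, 13, 12, 15, 16, 19, 24, 27, 40, 60, 62, 63, 62, 61, 60]
184 [51, 52, 51, 41, 17, 18, 23, 25, 28, 31, 35, 37, 37, 35, 33, 28, 45, 54, 53, 52, 53, 51]
208 [142, 140, 139, 115, 40, 34, 36, 34, 32, 29, 25, 22, 20, 19, 14, 33, 131, 144, 141, 142, 141, 142]
238 [139, 140, 142, 124, 40, 16, 17, 17, 16, 16, 16, 16, 15, 15, 12, 43, 130, 140, 138, 138, 139, 139]
244 [142, 139, 141, 135, 52, 16, 17, 15, 16, 16, 16, 17, 15, 15, 12, 56, 133, 139, 140, 138, 137, 138]
250 [139, 141, 139, 141, 142, 138, 135, 133, 132, 134, 138, 133, 131, 135, 137, 141, 139, 140, 138, 138, 137, 138]
[314.1 249.6] [313.  154.9]
side diff scale region (col299) 3.1708333333333334 21
[(108, 3), (112, 26), (116, 24), (120, 13), (124, 17), (128, 11), (132, 13), (136, 15), (140, 21), (144, 9), (148, 18), (152, 11), (156, 7), (160, 2)]
(np.float64(283.02592794759823), np.float64(202.0625)) [(202.5, 283.4, 285.0), (204.5, 279.0, 288.5), (206.5, 278.5, 289.9), (208.5, 278.4, 290.9), (210.5, 278.1, 292.5), (212.5, 275.6, 296.5), (214.5, 273.5, 298.4), (216.5, 272.0, 299.6), (218.5, 271.2, 300.6), (220.5, 270.4, 301.0)]
43.6333 [0.56731605 0.30273051 0.30709713] [-0.5  0.6  0.4]
```

Request:
{"name": "play_rows", "arguments": {"commands": "0 0 20 0 0 0 60;0 0 20 0 0 0 60;0 0 20 0 0 0 60;0 0 20 0 0 0 60;0 0 20 0 0 0 60;0 0 20 0 0 0 60;0 0 20 0 0 0 60;0 0 20 0 0 0 60;0 0 20 0 0 0 60;0 0 20 0 0 0 60"}}

```text
time: 44.47
tool_pos: [0.5673, 0.3027, 0.327]
tool_rot: [2.509, 1.888, 0.008]
force: [0.6, 0.3, 0.7]
finger_gap: 0.0604
```

```bash
python3 -c "
from cell import ctrl
print(ctrl.close_job())"
```

```text
the job is handed in; nothing more can be done
None
```

The float was weighed, set in the cork ring and unhooked, and the scale is back on its bracket. I handed the job in at about 44.5 s; the hand-in reports no verdict.

- **Weighing:** the float hung about 19 mm clear of the bench by side-camera matching and was held for well over a second. The load read about 6.35 N, so the float weighs roughly 0.65 kg.
- **Seating:** after the first unhooking it leaned about 0.08–0.1 rad. A light push on the loop from outside with the hook shank, about 2 N, changed nothing. I re-hooked it, took up most of its weight, shifted the hook about 3.5 mm and set it down again.
- **Float, last check:** from above, the loop was within about 1 px (about 1 mm) of the ring centre. The side view was unchanged after unhooking.
- **Scale, last check:** the handle was within 2 mm of where it first hung, and the side image of the scale nearly matches the start. The gripper was open and clear above it.
- **Not checked or disagreeing:** I did not measure the bystanders again, though no move went near them. In the side view, the loop's row stayed about 0.3 to 0.6 px lower than expected for an upright float, within calibration error.

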